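# Hardness reading on a reground blade

## Robot

A 6-joint arm with a two-finger parallel gripper is mounted at the origin on the work surface. World frame = base frame: x ahead of the robot, y to its left, z up, the work surface at z = 0. Lengths are in m, angles in rad, forces in N, time in s.
With the tool pointing down it reaches from about 0.275 to 0.85 m from the base axis. Payload 19 kg.
Tool frame: the origin (TCP) lies at the very end of the fingers, on their centre line; the grasp point (between the pads) lies 19 mm behind it; z points along the fingers, x is the direction in which the jaws open and shut, and the axes are right-handed (so a half turn about z gives the same grasp; the last joint's range is limited). The gripper opens to 85 mm and grips with 20 to 120 N. Pads are 22 mm wide; open, the fingers measure 114 mm over their backs; the gripper's body (76 mm by 85 mm) begins 54 mm behind the grasp point. The pads swing forward as they close: fully open they stand 13 mm farther back than shut.
Start: joints at [-1.401, 0.15, 1.437, -0, 1.554, -0.134], TCP at [0.172, -0.549, 0.231] pointing down, gripper open.
Joint ranges: [-2.8, 2.8], [-0.68, 2.1], [0.12, 2.68], [-1.39, 4.53], [0.16, 2.79], [-2.81, 2.81]. Speed limits (rad/s): [1.89, 1.89, 2.22, 3.01, 3.01, 3.01].

## Interface

Orientations are given as [roll, pitch, yaw] about the fixed x, y, z axes, in that order (R = Rz(yaw) Ry(pitch) Rx(roll)).
In Python, from plant import env, viewer gives the robot as it stands. The module is installed in compiled form; this text tells all that it offers.
- The arm moves only by the tool step_arm, never from a script. Its argument "moves" is a list of rows, each an object of numbers: "tx", "ty", "tz": the shift along the tool's x, y, z in m; "yaw": the turn about the tool's z in degrees. In form: [{"tx": .., "ty": .., "tz": .., "yaw": ..}, ...]. A call has 1 to 12 rows; each row is the pose to reach, as a shift and turn from the pose measured when the call began, along the tool's axes at that moment; what a row does not reach only later rows make up. A row lasts 1/8 s, in which the tool goes at most 62.5 mm and 10.7 degrees, less where a joint would pass 70% of its speed; a pose out of reach is approached as far as the arm can. A call with a gripper value outside its range is refused whole. "hand" is the closure in counts, from 0 (fully open) to 255 (shut), set as the call begins (left out, the last holds). The fingers move at their own pace and stop on an object; "newtons" is the grip in N (left out, the last holds). Time passes only in rows, so rows that repeat a pose let the fingers close. It gives the time, the measured TCP pose, the force and the opening at its end, in the units of the state.
- env.read_state(): the state, without advancing time (a new reading comes with each control period).
- viewer.snapshot(name): name is "side" or "top" or "wrist"; returns the picture (420x560x3 uint8, blue, green, red); there is no depth.
- viewer.calibration(name): a dict with "mtx" (3x3 intrinsics, pixels), "rvec" (rotation vector, rad) and "tvec" (3), from world to camera coordinates, as OpenCV has them. Camera axes: x right, y down, z forward; pixel columns grow to the right and rows downward; lengths in m; the calibration is good to about 2 mm. A picture is of the moment at which its call begins: read the wrist's pose just before it. calibration takes no time and is no camera call; for the wrist camera it gives the pose at the moment of the call.
- env.finish_job(): hands the job in, once; it reports no verdict.
The state is a dict: "clock": time; "joints": joint angles; "qvel": joint speeds; "effort": joint torques, N m; "eef_pos": TCP position; "ee_rot": TCP orientation; "force": force on the tool from outside, world axes, zero at the start; "ft_torque": the same for the moment, N m; "grip_width": finger opening in m.
Only numpy, scipy, OpenCV 4.12 (cv2) and the standard library are available. Lean on these libraries where they do the work, as an engineer would, in place of code of your own. Each camera call takes 0.05 s, during which the arm holds its last target.

## Task

Check the hardness of the blade clamped on the sloping tool rest. Take the spring-tipped probe out of its wooden stand and first check it on the round steel reference block: hold the tip inside the ring mark, square to the face, pressed gently until the sprung tip is about half way in, for a good second. Then bring the probe to the ring mark on the clamped blade, hold it there square to the sloping blade with the tip again about half way in, and finish while still holding it like that, without shifting the rest or the other things on the bench.

Things in the scene. Friction and masses are not known exactly. Their poses are not given: they have to be found in the camera images.
- probe: hand-held hardness probe, 128 mm long without its tip, about 155 g, standing upright in its stand at the start. Origin: centre of the lower end of its nose; z runs up along its axis. Steel nose 18 mm across (z 0 to 55 mm), black collar 34 mm across (z 55 to 60 mm), grey square grip 26 x 26 mm with faces along its x and y (z 60 to 122 mm, the place to hold it), round cap 22 mm across up to z 128 mm
- probe_tip (a joint): how far the sprung tip has been pushed into the probe, m: 0 is fully out (tip 16 mm beyond the nose), 0.010 is fully in and hard against its stop, 0.005 is half way. The spring pushes with 1 N at 0, 3.5 N at half way and 6 N at 0.010
- tip_end (a point): the end of the probe's tip, a steel pin 6 mm thick with a round end; it lies on the probe's axis at probe z = -16 mm when out, and moves with the tip. Its axes are the probe's
- stand: fixed dark wooden block, 70 x 70 x 80 mm high, with an upright through hole 23 mm wide in the middle of its top; the probe's nose is in the hole and its collar rests on the top. Origin: centre of the underside
- ref_block: round loose steel reference block, 64 mm across, 16 mm high, 0.4 kg, lying flat. Origin: centre of the underside, z up
- ref_mark (a point): centre of the black ink ring (20 mm outside, 14 mm inside) in the middle of the reference block's top face; z points up out of the face
- rest: fixed tool rest: plywood base 200 x 170 x 20 mm, origin at the centre of its underside; two steel posts, up to 120 mm high, stand beside the plate. Its sloping wooden plate, 130 mm wide, is hinged 50 mm above the bench at 80 mm to -x of the origin and rises towards +x; a steel blade 70 mm wide, 160 mm long and 6 mm thick is clamped flat on it by a low crossbar near the hinge
- rest_plate (a joint): slope of the rest's plate and blade, rad: 0 is level, growing as the far (+x of the rest) end is higher. Set by stiff friction; it is not to be changed
- blade_mark (a point): centre of the black ink ring (20 mm outside, 14 mm inside) on the upper face of the clamped blade, 100 mm up the slope from the hinge line and 12 mm to the rest's +y of its middle line. z points square out of the blade's face, x up the slope
- tin: small round aluminium tin, 44 mm across, 22 mm high; a bystander, to be left alone
- stone: grey sharpening stone, 70 x 200 x 25 mm, long side along its y; a bystander, to be left alone
- spare_blade: spare steel blade lying flat, 70 x 160 x 6 mm, long side along its y, without a ring mark; a bystander, to be left alone
- chisel: wooden-handled chisel lying flat, 245 mm long, 28 mm thick; a bystander, to be left alone
- wrench: steel wrench lying flat, about 180 mm long; a bystander, to be left alone
- hammer: wooden-handled hammer lying flat, about 260 mm long; a bystander, to be left alone
- oil: upright grey oil bottle with black cap, 56 mm across, 130 mm high; a bystander, to be left alone
Not all that is in view belongs to the job. Leave any blue or pink look-alike of the ref_block alone.

How it is judged:
On the way:
1. the held probe reads the reference block: tip end within 6 mm of its ring's centre, probe within 8 degrees of square, tip 2.5 to 7.5 mm in, for 0.8 s (distance between tip_end and ref_mark below 0.006 m and angle between the z axis of probe and the z axis of ref_mark, either way round below 0.14 rad and value of joint probe_tip between 0.0025 and 0.0075 m and contact force between probe and ref_block above 1 N and contact force between probe and the fingers above 2 N and contact force between probe and stand below 0.1 N), for 0.8 s.
At the end, for the whole second after the job is handed in: The probe is held by the gripper with its tip end within 6 mm of the centre of the blade's ring, its axis within 8 degrees of square to the blade, its tip pushed in 2.5 to 7.5 mm against the blade, still, touching nothing of its stand, and the blade's mark less than 5 mm from where it was (distance between tip_end and blade_mark below 0.006 m and angle between the z axis of probe and the z axis of blade_mark, either way round below 0.14 rad and value of joint probe_tip between 0.0025 and 0.0075 m and contact force between probe and rest above 1 N and contact force between probe and the fingers above 2 N and contact force between probe and stand below 0.1 N and linear speed of probe below 0.02 m/s and distance of blade_mark from where it was at the start of the episode below 0.005 m); the arm keeps its last pose, push and grip.
It fails at once if probe rammed onto the blade or the rest (over 20 N) (contact force between probe and rest above 20 N).
It fails at once if probe rammed onto the reference block (over 20 N) (contact force between probe and ref_block above 20 N).
It fails at once if the tool rest is pushed out of its setting (mark moved over 5 mm) (distance of blade_mark from where it was at the start of the episode above 0.005 m).
It fails at once if a bystander is moved by more than 30 mm (distance of any of tin, stone, spare_blade, chisel, wrench, hammer, oil from where it was at the start of the episode above 0.03 m).
It also fails if it takes over 53 s, if anything falls off the work surface, if the arm or the gripper's body presses on something with over 40 N, if the wrist force passes 120 N, or if a joint passes its speed limit or range.

## Working session

There is one attempt and no reset: what is moved stays moved. The work goes in short steps, Python scripts to look and compute and a tool call to move; the robot and the scene stay as the last step left them, time stands still between calls to the robot, and variables do not carry over. Pictures are saved under pics/ and viewed, and the job is handed in when it is done.

Besides the shell and the picture viewer there is one more tool, called by a JSON object that holds its "api" and its "payload", one argument or row to a line. step_arm: Moves the arm, as the interface text tells. Its arguments: {"type":"object","properties":{"moves":{"type":"array"},"hand":{"type":"number"},"newtons":{"type":"number"}},"required":["moves"]}

```bash
mkdir -p pics; ls; python3 - <<'E'
from plant import env, viewer
import cv2
print(env.read_state())
for n in("side","top","wrist"):
    cv2.imwrite(f"pics/{n}0.png",viewer.snapshot(n)); print(n,viewer.calibration(n))
print(env.read_state()["clock"])
E
```

```text
pics
{'clock': 0.0, 'joints': array([-1.40101878e+00,  1.50996517e-01,  1.43801850e+00,  1.18824928e-05,
        1.55377101e+00, -1.34000897e-01]), 'qvel': array([ 0.00033436, -0.00136883,  0.00119005, -0.00062842,  0.00045026,
        0.00039194]), 'effort': array([-9.84042854e-04, -7.13044024e+01, -5.70858729e+01, -1.25869392e-04,
        8.66922695e-03,  2.45086665e-05]), 'eef_pos': array([ 0.17194314, -0.54844621,  0.2306757 ]), 'ee_rot': array([-3.14142144e+00,  1.18108475e-03, -1.26701799e+00]), 'force': array([ 0.25356118, -0.10766745,  1.08271303]), 'ft_torque': array([-0.02603195, -0.00068401,  0.03095826]), 'grip_width': 0.08529158752963366}
side {'mtx': array([[459.30500693,   0.        , 284.82677368],
       [  0.        , 459.30500693, 209.90205982],
       [  0.        ,   0.        ,   1.        ]]), 'rvec': array([ 2.11289004, -0.07994451,  0.05121923]), 'tvec': array([-0.52345288,  0.13906292,  1.08909255])}
top {'mtx': array([[404.99504316,   0.        , 278.59726486],
       [  0.        , 404.99504316, 209.51017971],
       [  0.        ,   0.        ,   1.        ]]), 'rvec': array([ 2.18452216, -2.15860064,  0.13759202]), 'tvec': array([0.08983803, 0.55851058, 1.03894395])}
wrist {'mtx': array([[317.29527379,   0.        , 282.11335667],
       [  0.        , 317.29527379, 209.8953597 ],
       [  0.        ,   0.        ,   1.        ]]), 'rvec': array([-2.30562159,  1.6920967 ,  0.2852008 ]), 'tvec': array([-0.57538634, -0.042235  ,  0.38213196])}
0.15
```

View pics/side0.png

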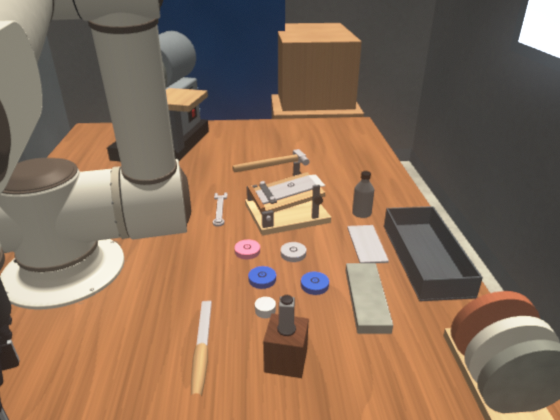

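View pics/top0.png

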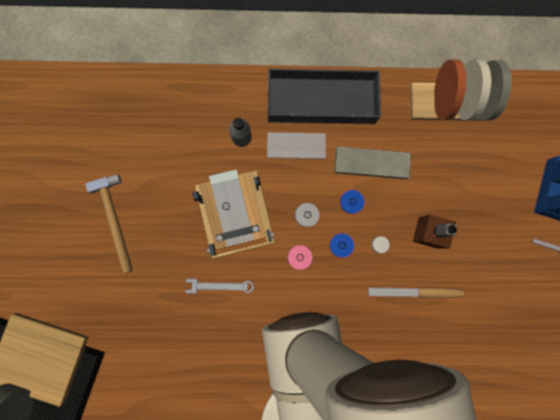

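View pics/wrist0.png

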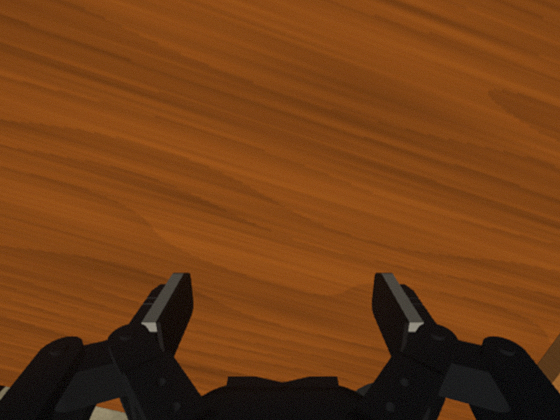

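Top view: the ring-marked disks are grey (307,214), pink (300,257), and blue (352,202) and (342,245). The plain white tin is at (381,244). By the description the grey one is the ref_block. The probe and stand are at about (440,231), and the rest is at (235,213) with its ring at (226,206). Next I'll check close crops and measure.

```bash
cat > h.py <<'E'
import numpy as np, cv2
from plant import env, viewer
def cal(n):
    c=viewer.calibration(n); R=cv2.Rodrigues(np.array(c["rvec"]))[0]; return np.array(c["mtx"]),R,np.array(c["tvec"]).ravel()
def ray(c,p):
    K,R,t=c; d=R.T@np.linalg.inv(K)@np.array([p[0],p[1],1.]); o=-R.T@t; return o,d/np.linalg.norm(d)
def onz(c,p,z):
    o,d=ray(c,p); return o+d*(z-o[2])/d[2]
def tri(c1,p1,c2,p2):
    o1,d1=ray(c1,p1);o2,d2=ray(c2,p2)
    s=np.linalg.lstsq(np.c_[d1,-d2],o2-o1,rcond=None)[0]
    a=o1+s[0]*d1;b=o2+s[1]*d2; return (a+b)/2,np.linalg.norm(a-b)
def proj(c,P):
    K,R,t=c; q=K@(R@np.asarray(P,float)+t); return q[:2]/q[2]
E
python3 - <<'E'
from h import *
im=cv2.imread("pics/top0.png"); s=cv2.imread("pics/side0.png")
a=cv2.resize(im[160:270,180:330],None,fx=5,fy=5,interpolation=cv2.INTER_CUBIC); cv2.imwrite("pics/ct1.png",a)
a=cv2.resize(im[200:260,400:480],None,fx=8,fy=8,interpolation=cv2.INTER_CUBIC); cv2.imwrite("pics/ct2.png",a)
a=cv2.resize(s[140:270,230:340],None,fx=4.5,fy=4.5,interpolation=cv2.INTER_CUBIC); cv2.imwrite("pics/cs1.png",a)
a=cv2.resize(s[285:380,240:330],None,fx=6,fy=6,interpolation=cv2.INTER_CUBIC); cv2.imwrite("pics/cs2.png",a)
E
```

```text
(no output)
```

View pics/ct1.png

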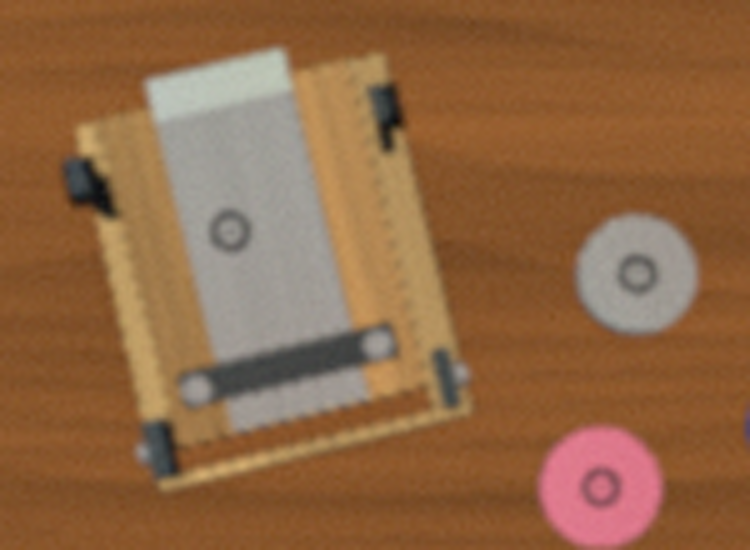

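View pics/ct2.png

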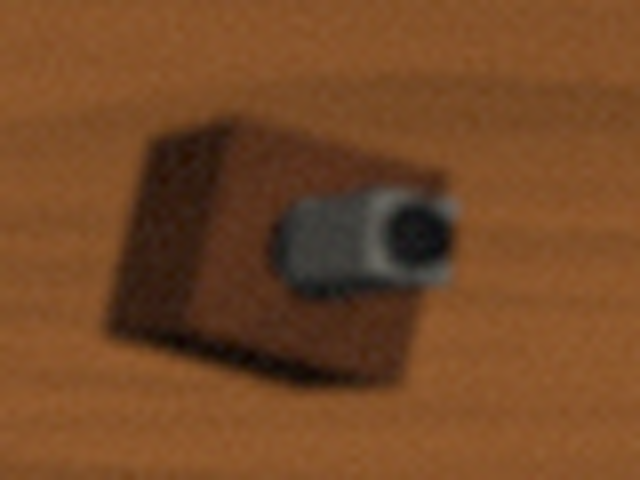

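View pics/cs1.png

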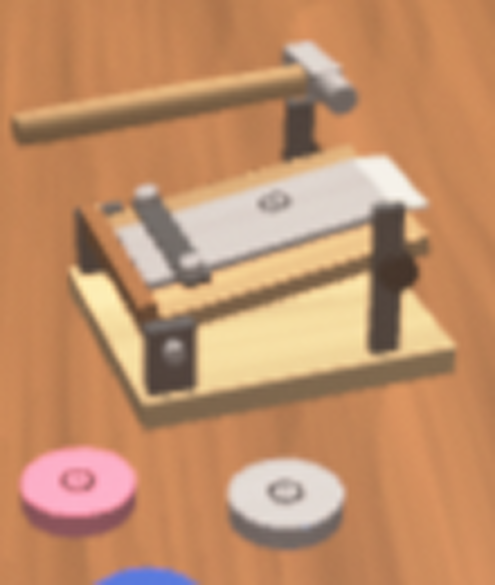

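View pics/cs2.png

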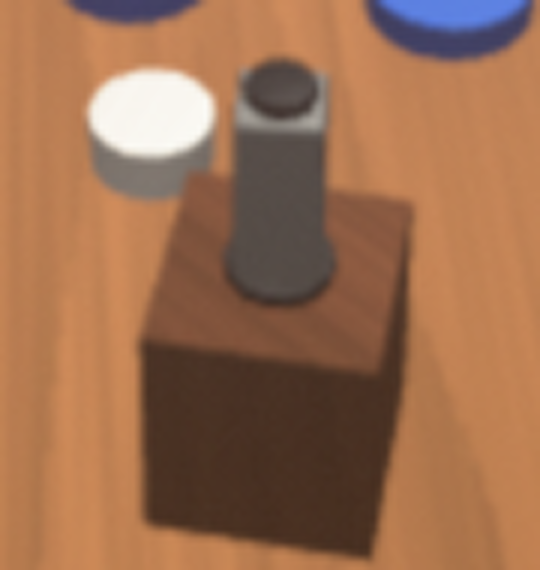

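```bash
python3 - <<'E'
from h import *
np.set_printoptions(precision=4,suppress=True)
T,S=cal("top"),cal("side")
def f(p,k,o): return ((p[0]+.5)/k-.5+o[0],(p[1]+.5)/k-.5+o[1])
t1=lambda *p:f(p,5,(180,160)); t2=lambda *p:f(p,8,(400,200)); s1=lambda *p:f(p,4.5,(230,140)); s2=lambda *p:f(p,6,(240,285))
def both(n,a,b): print(n,*tri(T,a,S,b))
for n,a,b in [("standUL",t2(238,118),s2(382,372)),]: pass
# stand corners from each cam on z=.08
P=[onz(T,t2(*p),.08) for p in [(238,118),(445,175),(402,382),(190,325)]]
print("stand top cam",np.array(P)[:,:2],np.mean(P,0))
Q=[onz(S,s2(*p),.08) for p in [(195,175),(412,205),(382,372),(142,340)]]
print("stand side cam",np.array(Q)[:,:2],np.mean(Q,0))
print("cap top",onz(T,t2(418,233),.153),onz(S,s2(283,83),.153)); both("cap",t2(418,233),s2(283,83))
print("ref",onz(T,t1(637,274),.016),onz(S,s1(285,491),.016)); both("ref",t1(637,274),s1(285,491))
both("mark",t1(230,231),s1(274,201))
both("bladeFarL",t1(147,80),s1(385,156));both("bladeFarR",t1(286,48),s1(427,206))
both("bladeFarL?",t1(147,80),s1(362,160))
both("bladeNearL",t1(232,430),s1(112,228));both("bladeNearR",t1(370,400),s1(152,285))
B=[onz(T,t1(*p),.02) for p in [(162,488),(470,410)]]; print("base",B)
print("basetop side", onz(S,s1(70,272),.02),onz(S,s1(150,408),.02),onz(S,s1(455,348),.02))
E
```

```text
stand top cam [[ 0.5445 -0.284 ]
 [ 0.5273 -0.3492]
 [ 0.462  -0.3332]
 [ 0.479  -0.2669]] [ 0.5032 -0.3083  0.08  ]
stand side cam [[ 0.4799 -0.2701]
 [ 0.5451 -0.2878]
 [ 0.5286 -0.3527]
 [ 0.4611 -0.3357]] [ 0.5037 -0.3116  0.08  ]
cap top [ 0.5038 -0.3073  0.153 ] [ 0.5033 -0.3113  0.153 ]
cap [ 0.5037 -0.3085  0.1505] 0.00041326355166188775
ref [0.5468 0.0202 0.016 ] [0.5465 0.0184 0.016 ]
ref [0.5468 0.0201 0.0148] 0.00021530961584660652
mark [0.5588 0.2302 0.0834] 0.0005340713581974747
bladeFarL [0.6337 0.2728 0.0906] 0.000546089676322088
bladeFarR [0.6505 0.2036 0.0908] 0.0013890858610181363
bladeFarL? [0.6264 0.2731 0.0893] 0.01540885545178596
bladeNearL [0.459  0.2282 0.0693] 0.0022393644791204514
bladeNearR [0.478  0.1593 0.0676] 0.003943526089458209
base [array([0.4304, 0.2697, 0.02  ]), array([0.4731, 0.1086, 0.02  ])]
basetop side [0.4301 0.2613 0.02  ] [0.4756 0.0998 0.02  ] [0.6626 0.1522 0.02  ]
```

```bash
python3 - <<'E'
from h import *
from scipy.spatial.transform import Rotation as Ro
np.set_printoptions(precision=4,suppress=True)
s=env.read_state(); Rt=Ro.from_euler('xyz',s["ee_rot"]).as_matrix()
K,R,t=cal("wrist"); o=-R.T@t
print("cam in tool",Rt.T@(o-s["eef_pos"]),"cam axes in tool\n",Rt.T@R.T); print("tool axes\n",Rt)
T=cal("top")
print("tin",onz(T,(381,244),.022)); print("oil",onz(T,(238,126),.13))
# move to over rest (x .50,y .2, z .33), in tool coords
print(Rt.T@(np.array([.50,.13,.36])-s["eef_pos"]))
E
```

```text
cam in tool [ 0.0007 -0.0853 -0.1437] cam axes in tool
 [[ 1.      0.0005  0.0004]
 [-0.0006  0.945   0.327 ]
 [-0.0002 -0.327   0.945 ]]
tool axes
 [[ 0.2992 -0.9542 -0.0001]
 [-0.9542 -0.2992  0.001 ]
 [-0.001  -0.0002 -1.    ]]
tin [ 0.47   -0.1757  0.022 ]
oil [0.7504 0.1995 0.13  ]
[-0.5494 -0.516  -0.1286]
```

{"api": "step_arm", "payload": {
  "moves": [
    {"tx": -0.045,"ty": -0.039,"tz": -0.03},
    {"tx": -0.09,"ty": -0.077,"tz": -0.06},
    {"tx": -0.135,"ty": -0.116,"tz": -0.06},
    {"tx": -0.18,"ty": -0.155,"tz": -0.06},
    {"tx": -0.225,"ty": -0.193,"tz": -0.06},
    {"tx": -0.27,"ty": -0.232,"tz": -0.06},
    {"tx": -0.315,"ty": -0.27,"tz": -0.06},
    {"tx": -0.36,"ty": -0.309,"tz": -0.06},
    {"tx": -0.405,"ty": -0.348,"tz": -0.06},
    {"tx": -0.45,"ty": -0.386,"tz": -0.06},
    {"tx": -0.495,"ty": -0.425,"tz": -0.06},
    {"tx": -0.54,"ty": -0.464,"tz": -0.06}
  ]
}}

```text
schema error: expected keys tx, ty, tz, yaw
```

{"api": "step_arm", "payload": {
  "moves": [
    {"tx": -0.045,"ty": -0.039,"tz": -0.03,"yaw": 0},
    {"tx": -0.09,"ty": -0.077,"tz": -0.06,"yaw": 0},
    {"tx": -0.135,"ty": -0.116,"tz": -0.06,"yaw": 0},
    {"tx": -0.18,"ty": -0.155,"tz": -0.06,"yaw": 0},
    {"tx": -0.225,"ty": -0.193,"tz": -0.06,"yaw": 0},
    {"tx": -0.27,"ty": -0.232,"tz": -0.06,"yaw": 0},
    {"tx": -0.315,"ty": -0.27,"tz": -0.06,"yaw": 0},
    {"tx": -0.36,"ty": -0.309,"tz": -0.06,"yaw": 0},
    {"tx": -0.405,"ty": -0.348,"tz": -0.06,"yaw": 0},
    {"tx": -0.45,"ty": -0.386,"tz": -0.06,"yaw": 0},
    {"tx": -0.495,"ty": -0.425,"tz": -0.06,"yaw": 0},
    {"tx": -0.54,"ty": -0.464,"tz": -0.06,"yaw": 0}
  ]
}}

```text
clock: 1.65
eef_pos: [0.4535, 0.1077, 0.2914]
ee_rot: [-3.141, 0.001, -1.267]
force: [1.4, -1.5, 0.1]
grip_width: 0.0851
```

{"api": "step_arm", "payload": {
  "moves": [
    {"tx": -0.045,"ty": -0.039,"tz": 0,"yaw": 0},
    {"tx": -0.088,"ty": -0.076,"tz": 0,"yaw": -3},
    {"tx": -0.088,"ty": -0.076,"tz": 0,"yaw": -3},
    {"tx": -0.088,"ty": -0.076,"tz": 0,"yaw": -3}
  ]
}}

```text
clock: 2.15
eef_pos: [0.4994, 0.2143, 0.2911]
ee_rot: [3.141, 0.001, -1.214]
force: [-0.6, -0.2, -0.2]
grip_width: 0.0852
```

```bash
python3 - <<'E'
from h import *
import pickle
c=cal("wrist"); im=viewer.snapshot("wrist"); pickle.dump((im,c),open("w1.pkl","wb")); cv2.imwrite("pics/w1.png",im); s=env.read_state(); print(s["eef_pos"],s["ee_rot"],s["clock"],s["qvel"].round(3))
E
```

```text
[0.49941155 0.21380249 0.29147571] [-3.14137660e+00  4.60556580e-04 -1.21484017e+00] 2.2 [-0.015 -0.012  0.003  0.002 -0.001  0.   ]
```

View pics/w1.png

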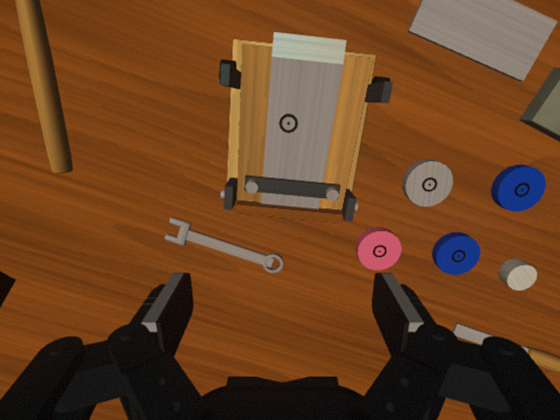

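{"api": "step_arm", "payload": {
  "moves": [
    {"tx": 0,"ty": -0.06,"tz": 0.0,"yaw": 3},
    {"tx": 0,"ty": -0.12,"tz": 0,"yaw": 5},
    {"tx": 0,"ty": -0.14,"tz": 0,"yaw": 5},
    {"tx": 0,"ty": -0.14,"tz": 0,"yaw": 5},
    {"tx": 0,"ty": -0.14,"tz": 0,"yaw": 5}
  ]
}}

```text
clock: 2.82
eef_pos: [0.6302, 0.2615, 0.2921]
ee_rot: [-3.141, 0.0, -1.303]
force: [0.1, -0.5, 0.7]
grip_width: 0.0849
```

```bash
python3 - <<'E'
from h import *
import pickle
c=cal("wrist"); im=viewer.snapshot("wrist"); pickle.dump((im,c),open("w2.pkl","wb")); cv2.imwrite("pics/w2.png",im); s=env.read_state(); print(s["eef_pos"],s["ee_rot"],s["clock"],s["qvel"].round(3))
a=pickle.load(open("w1.pkl","rb"))[0][20:230,190:470]
cv2.imwrite("pics/w1c.png",cv2.resize(a,None,fx=2.8,fy=2.8,interpolation=cv2.INTER_CUBIC))
a=im[60:270,150:430]
cv2.imwrite("pics/w2c.png",cv2.resize(a,None,fx=2.8,fy=2.8,interpolation=cv2.INTER_CUBIC))
E
```

```text
[0.63007076 0.26171522 0.29237747] [-3.14056342e+00  4.86986886e-04 -1.30299597e+00] 2.875 [ 0.005 -0.004 -0.001 -0.001 -0.     0.002]
```

View pics/w2.png

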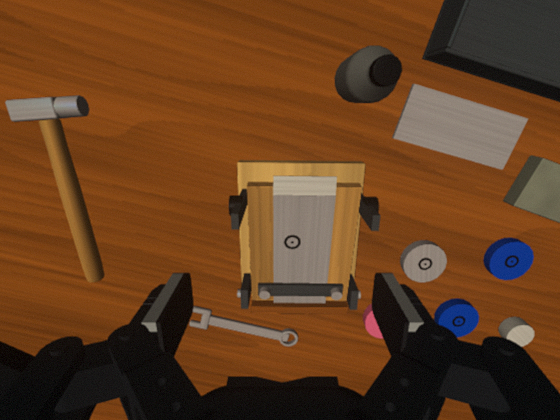

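View pics/w1c.png

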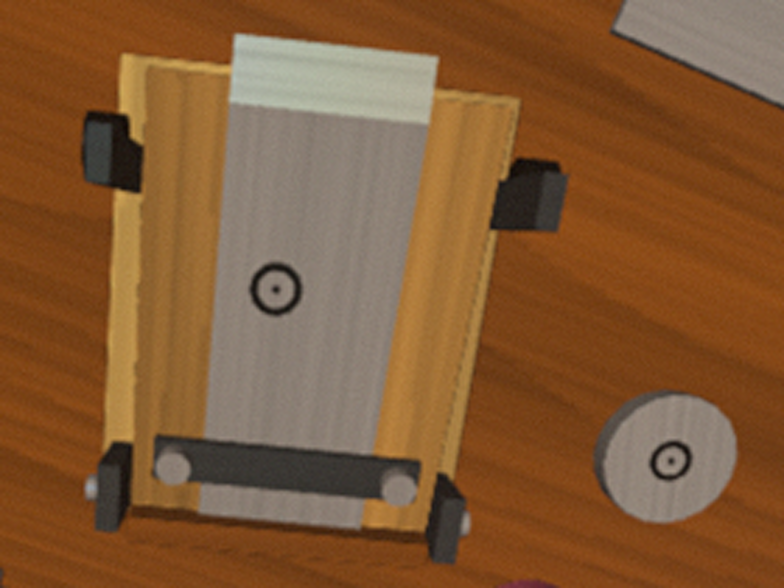

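View pics/w2c.png

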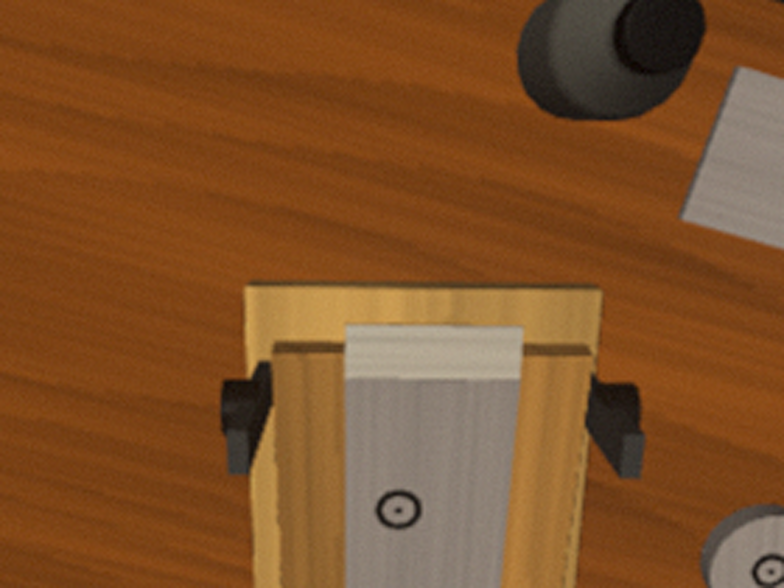

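```bash
python3 - <<'E'
from h import *
import pickle
im=pickle.load(open("w2.pkl","rb"))[0]
a=im[220:330,225:375]
cv2.imwrite("pics/w2d.png",cv2.resize(a,None,fx=5,fy=5,interpolation=cv2.INTER_CUBIC))
a=im[235:290,395:455]
cv2.imwrite("pics/w2e.png",cv2.resize(a,None,fx=8,fy=8,interpolation=cv2.INTER_CUBIC))
E
```

```text
(no output)
```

View pics/w2d.png

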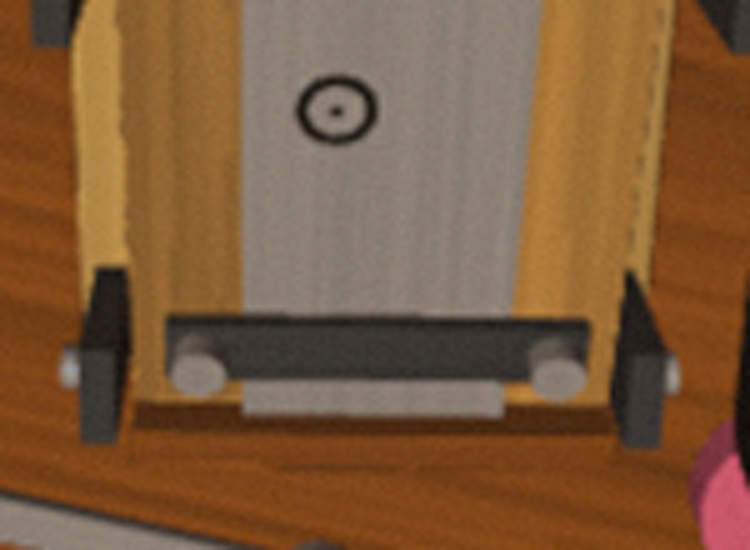

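View pics/w2e.png

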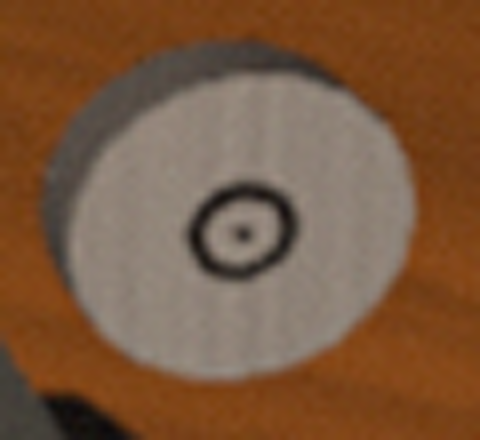

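```bash
python3 - <<'E'
from h import *
import pickle
np.set_printoptions(precision=4,suppress=True)
A=pickle.load(open("w1.pkl","rb"))[1];B=pickle.load(open("w2.pkl","rb"))[1]
def f(p,k,o): return ((p[0]+.5)/k-.5+o[0],(p[1]+.5)/k-.5+o[1])
a=lambda *p:f(p,2.8,(190,20)); b=lambda *p:f(p,2.8,(150,60)); d=lambda *p:f(p,5,(225,220)); e=lambda *p:f(p,8,(395,235))
pts={}
for n,p,q in [("mark",a(276,289),d(337,110)),("bevL",a(229,102),b(345,378)),("bevR",a(430,124),b(521,379)),("nearL",a(200,515),d(243,413)),("nearR",a(361,529),d(503,415)),("ref",a(671,461),e(242,233))]:
    P,g=tri(A,p,B,q); pts[n]=P; print(n,P,g)
print("ref onz",onz(A,a(671,461),.016),onz(B,e(242,233),.016))
f=(pts["bevL"]+pts["bevR"])/2;n=(pts["nearL"]+pts["nearR"])/2
v=f-n; print("len",np.linalg.norm(v),"yaw",np.degrees(np.arctan2(v[1],v[0])),"slope",np.degrees(np.arctan2(v[2],np.hypot(v[0],v[1]))))
v=pts["bevR"]-pts["bevL"];print("width",np.linalg.norm(v),np.degrees(np.arctan2(v[1],v[0]))+90)
v=pts["nearR"]-pts["nearL"];print("width",np.linalg.norm(v),np.degrees(np.arctan2(v[1],v[0]))+90)
# independent: side/top
T,S=cal("top"),cal("side")
def g(p,k,o): return ((p[0]+.5)/k-.5+o[0],(p[1]+.5)/k-.5+o[1])
E
```

```text
mark [0.5604 0.2293 0.0863] 1.5415454637188943e-05
bevL [0.6137 0.2671 0.095 ] 0.00018817582365307346
bevR [0.6318 0.199  0.0943] 4.404533073467143e-05
nearL [0.4596 0.2262 0.0693] 0.0007204669684472866
nearR [0.4785 0.1586 0.0707] 0.0002088767439150116
ref [0.5483 0.0194 0.0181] 8.454844880633001e-05
ref onz [0.5482 0.0183 0.016 ] [0.5475 0.0182 0.016 ]
len 0.16095144754009272 yaw 14.825944418664585 slope 8.815500365930067
width 0.07048605902933688 14.869145677014586
width 0.07020782791690491 15.645486290988401
```

{"api": "step_arm", "payload": {
  "moves": [
    {"tx": 0.046,"ty": 0.026,"tz": 0,"yaw": -6},
    {"tx": 0.092,"ty": 0.052,"tz": 0,"yaw": -12},
    {"tx": 0.138,"ty": 0.078,"tz": 0,"yaw": -18},
    {"tx": 0.184,"ty": 0.104,"tz": 0,"yaw": -24},
    {"tx": 0.23,"ty": 0.13,"tz": 0,"yaw": -30},
    {"tx": 0.276,"ty": 0.156,"tz": 0,"yaw": -36},
    {"tx": 0.322,"ty": 0.182,"tz": 0.01,"yaw": -42},
    {"tx": 0.367,"ty": 0.209,"tz": 0.02,"yaw": -48},
    {"tx": 0.413,"ty": 0.235,"tz": 0.03,"yaw": -54},
    {"tx": 0.459,"ty": 0.261,"tz": 0.042,"yaw": -60},
    {"tx": 0.459,"ty": 0.261,"tz": 0.042,"yaw": -60},
    {"tx": 0.459,"ty": 0.261,"tz": 0.042,"yaw": -60}
  ]
}}

```text
clock: 4.38
eef_pos: [0.4994, -0.2497, 0.2506]
ee_rot: [-3.141, -0.002, -0.257]
force: [0.1, 0.5, -0.1]
grip_width: 0.0858
```

```bash
cat > snap.py <<'E'
import sys
from h import *
import pickle
n,k=sys.argv[1],sys.argv[2]
s0=env.read_state(); c=cal(n); im=viewer.snapshot(n); pickle.dump((im,c,s0),open(k+".pkl","wb")); cv2.imwrite(f"pics/{k}.png",im); print(s0["eef_pos"].round(4),s0["ee_rot"].round(4),s0["clock"],s0["force"].round(2),s0["grip_width"],"q6",s0["joints"][5])
if len(sys.argv)>3:
    x0,x1,y0,y1,z=map(float,sys.argv[3].split(",")); a=im[int(y0):int(y1),int(x0):int(x1)]
    cv2.imwrite(f"pics/{k}c.png",cv2.resize(a,None,fx=z,fy=z,interpolation=cv2.INTER_CUBIC))
E
python3 snap.py wrist w3
```

```text
[ 0.4994 -0.2497  0.2506] [-3.1408e+00 -1.6000e-03 -2.5730e-01] 4.375 [ 0.11  0.53 -0.12] 0.08579462512337573 q6 -0.34505215421624674
```

View pics/w3.png

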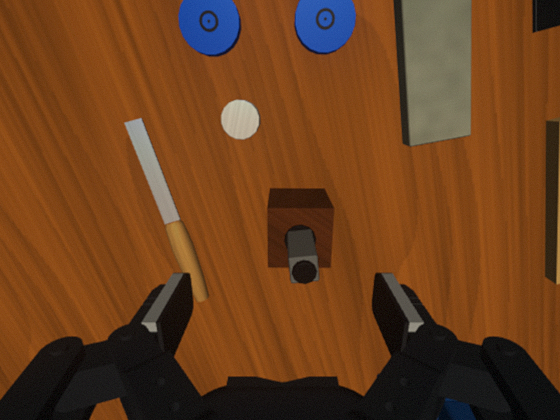

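```bash
python3 - <<'E'
from h import *
import pickle
im,c,s=pickle.load(open("w3.pkl","rb"))
a=im[180:295,250:350]; cv2.imwrite("pics/w3c.png",cv2.resize(a,None,fx=5,fy=5,interpolation=cv2.INTER_CUBIC))
E
```

```text
(no output)
```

View pics/w3c.png

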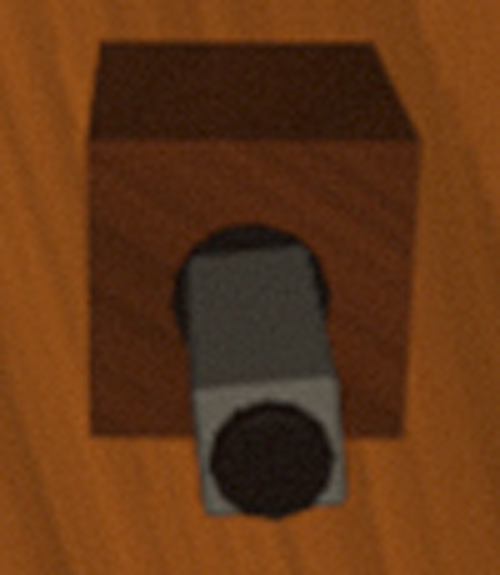

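```bash
python3 - <<'E'
from h import *
import pickle
np.set_printoptions(precision=4,suppress=True)
im,c,s=pickle.load(open("w3.pkl","rb"))
f=lambda x,y:((x+.5)/5-.5+250,(y+.5)/5-.5+180)
print("cap",onz(c,f(271,460),.153))
P=[onz(c,f(*p),.147) for p in[(192,390),(337,378),(346,500),(206,515)]]; print("grip top",np.array(P),np.mean(P,0))
for i in(0,1,2,3):
    v=P[(i+1)%4]-P[i]; print(np.degrees(np.arctan2(v[1],v[0])),np.linalg.norm(v))
P=[onz(c,f(*p),.08) for p in[(90,138),(418,140),(404,437),(91,437)]]; print("stand",np.array(P),np.mean(P,0))
for i in(0,1,2,3):
    v=P[(i+1)%4]-P[i]; print(np.degrees(np.arctan2(v[1],v[0])),np.linalg.norm(v))
E
```

```text
cap [ 0.5048 -0.3083  0.153 ]
grip top [[ 0.4943 -0.2949  0.147 ]
 [ 0.5192 -0.299   0.147 ]
 [ 0.5154 -0.3231  0.147 ]
 [ 0.4905 -0.3197  0.147 ]] [ 0.5049 -0.3092  0.147 ]
-9.452148931410719 0.0252387032178415
-98.87521524784962 0.024338458037848582
172.28838724254982 0.025135716915244986
81.36875201017267 0.025103258229317183
stand [[ 0.4808 -0.2668  0.08  ]
 [ 0.5469 -0.2846  0.08  ]
 [ 0.5297 -0.3525  0.08  ]
 [ 0.4621 -0.3347  0.08  ]] [ 0.5049 -0.3096  0.08  ]
-15.090092768278929 0.0685606123581282
-104.26152505909194 0.07001493891390599
165.26877136793925 0.06993002126738639
74.62071261348817 0.07044650946382945
```

{"api": "step_arm", "payload": {
  "moves": [
    {"tx": 0.0202,"ty": 0.056,"tz": 0,"yaw": -6},
    {"tx": 0.0202,"ty": 0.056,"tz": 0,"yaw": -6},
    {"tx": 0.0202,"ty": 0.056,"tz": 0.05,"yaw": -6},
    {"tx": 0.0202,"ty": 0.056,"tz": 0.09,"yaw": -6},
    {"tx": 0.0202,"ty": 0.056,"tz": 0.125,"yaw": -6},
    {"tx": 0.0202,"ty": 0.056,"tz": 0.1546,"yaw": -6},
    {"tx": 0.0202,"ty": 0.056,"tz": 0.1546,"yaw": -6},
    {"tx": 0.0202,"ty": 0.056,"tz": 0.1546,"yaw": -6}
  ]
}}

```text
clock: 5.42
eef_pos: [0.5061, -0.3082, 0.0978]
ee_rot: [3.141, -0.004, -0.151]
force: [-0.1, -0.1, 0.4]
grip_width: 0.0856
```

```bash
python3 snap.py wrist w4; python3 snap.py side s4 220,360,220,380,5
```

```text
[ 0.5061 -0.3082  0.0978] [ 3.1413 -0.0035 -0.151 ] 5.425 [-0.1  -0.05  0.43] 0.08556377417730186 q6 -0.5271173746888023
[ 0.5062 -0.3085  0.098 ] [ 3.1409 -0.004  -0.1511] 5.475 [-0.06 -0.04 -1.03] 0.08543457597433914 q6 -0.5273123634051722
```

View pics/w4.png

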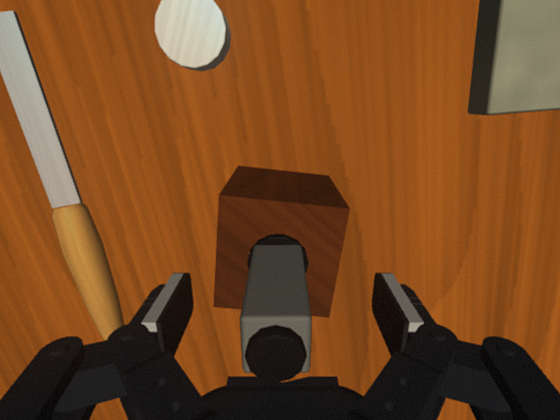

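View pics/s4c.png

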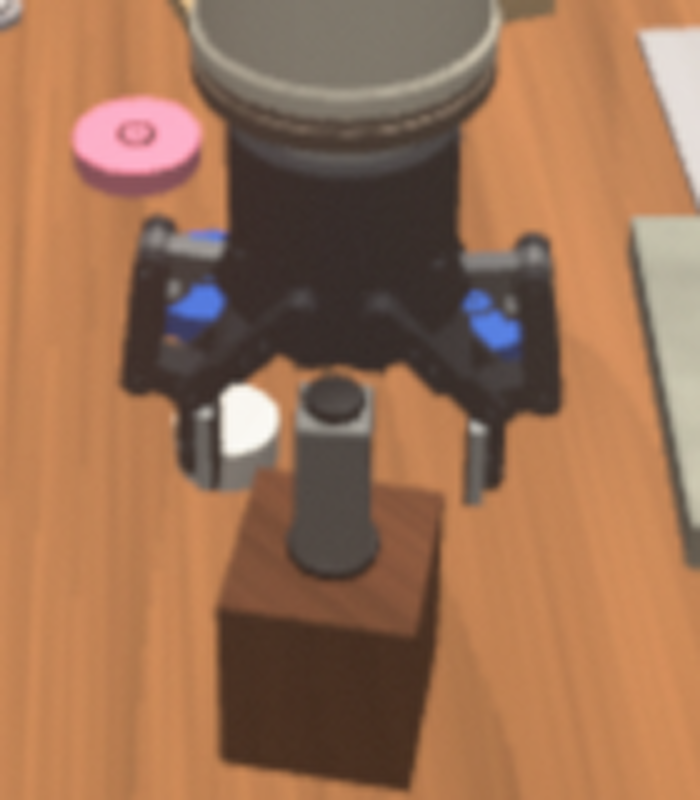

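{"api": "step_arm", "payload": {
  "moves": [
    {"tx": -0.0013,"ty": 0,"tz": 0.001,"yaw": 0},
    {"tx": -0.0013,"ty": 0,"tz": 0.001,"yaw": 0},
    {"tx": -0.0013,"ty": 0,"tz": 0.001,"yaw": 0},
    {"tx": -0.0013,"ty": 0,"tz": 0.001,"yaw": 0},
    {"tx": -0.0013,"ty": 0,"tz": 0.001,"yaw": 0},
    {"tx": -0.0013,"ty": 0,"tz": 0.001,"yaw": 0},
    {"tx": -0.0013,"ty": 0,"tz": 0.001,"yaw": 0},
    {"tx": -0.0013,"ty": 0,"tz": 0.001,"yaw": 0}
  ],
  "hand": 255,
  "newtons": 50
}}

```text
clock: 6.52
eef_pos: [0.5048, -0.3085, 0.0971]
ee_rot: [3.141, -0.004, -0.151]
force: [-1.8, 0.6, 5.6]
grip_width: 0.0254
```

{"api": "step_arm", "payload": {
  "moves": [
    {"tx": 0,"ty": 0,"tz": -0.02,"yaw": 0},
    {"tx": 0,"ty": 0,"tz": -0.05,"yaw": 0},
    {"tx": 0,"ty": 0,"tz": -0.09,"yaw": 0},
    {"tx": 0,"ty": 0,"tz": -0.12,"yaw": 0},
    {"tx": 0,"ty": 0,"tz": -0.12,"yaw": 0},
    {"tx": 0,"ty": 0,"tz": -0.12,"yaw": 0}
  ]
}}

```text
clock: 7.28
eef_pos: [0.504, -0.3081, 0.2158]
ee_rot: [3.142, -0.003, -0.151]
force: [-0.6, 0.8, -2.4]
grip_width: 0.0256
```

```bash
python3 snap.py wrist w5; python3 snap.py side s5 220,360,180,380,4
```

```text
[ 0.504  -0.3081  0.2158] [ 3.1415e+00 -2.8000e-03 -1.5140e-01] 7.275 [-0.6   0.79 -2.41] 0.025638510869928337 q6 -0.5284448313394869
[ 0.504  -0.308   0.2155] [-3.1413e+00 -2.3000e-03 -1.5130e-01] 7.325 [-1.15  0.11 -2.42] 0.025677997650884757 q6 -0.5285169962878951
```

View pics/w5.png

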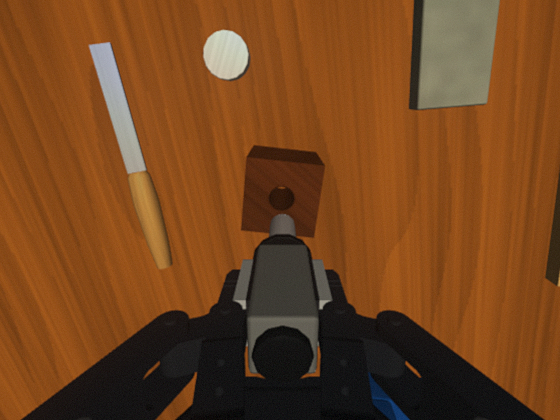

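View pics/s5c.png

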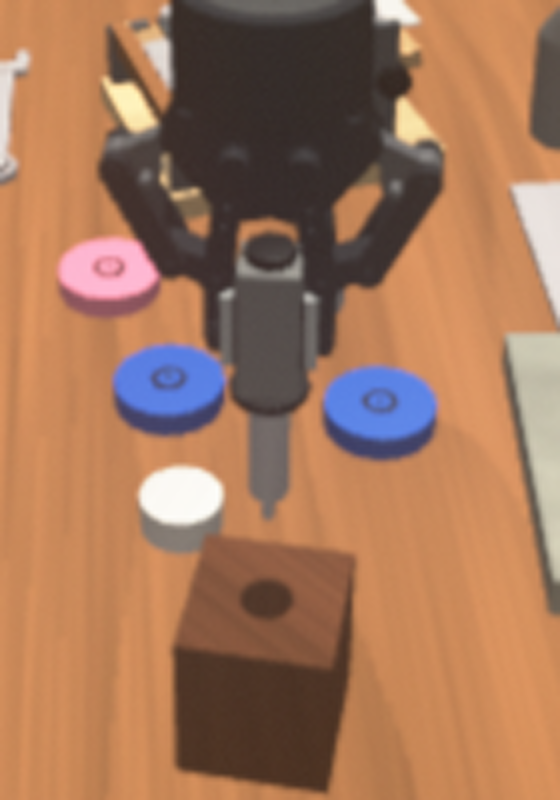

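{"api": "step_arm", "payload": {
  "moves": [
    {"tx": -0.001,"ty": -0.05,"tz": 0,"yaw": 0},
    {"tx": -0.002,"ty": -0.1,"tz": 0,"yaw": 0},
    {"tx": -0.003,"ty": -0.15,"tz": 0,"yaw": 0},
    {"tx": -0.004,"ty": -0.2,"tz": 0.0,"yaw": 0},
    {"tx": -0.005,"ty": -0.25,"tz": 0.02,"yaw": 0},
    {"tx": -0.0059,"ty": -0.3,"tz": 0.05,"yaw": 0},
    {"tx": -0.0059,"ty": -0.3297,"tz": 0.08,"yaw": 0},
    {"tx": -0.0059,"ty": -0.3297,"tz": 0.08,"yaw": 0},
    {"tx": -0.0059,"ty": -0.3297,"tz": 0.08,"yaw": 0},
    {"tx": -0.0059,"ty": -0.3297,"tz": 0.08,"yaw": 0}
  ]
}}

```text
clock: 8.62
eef_pos: [0.5483, 0.0179, 0.1363]
ee_rot: [-3.141, -0.003, -0.152]
force: [0.4, -0.2, -1.0]
grip_width: 0.0253
```

```bash
python3 snap.py wrist w6; python3 snap.py side s6 240,340,170,270,6;python3 snap.py top t6 
```

```text
[0.5483 0.0179 0.1363] [-3.1414 -0.0033 -0.1524] 8.625 [ 0.37 -0.23 -1.05] 0.02530167857403348 q6 0.044525856288651196
[0.5483 0.0179 0.1363] [-3.1414 -0.0033 -0.1525] 8.675 [-0.31 -0.41 -1.72] 0.02562168216335377 q6 0.04466427459707637
[0.5483 0.018  0.1362] [-3.1413 -0.0032 -0.1525] 8.725 [-0.26  1.18 -1.86] 0.025422347418776737 q6 0.044706659539960385
```

View pics/w6.png

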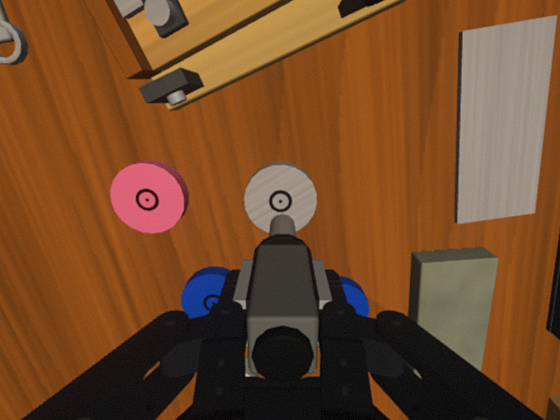

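View pics/s6c.png

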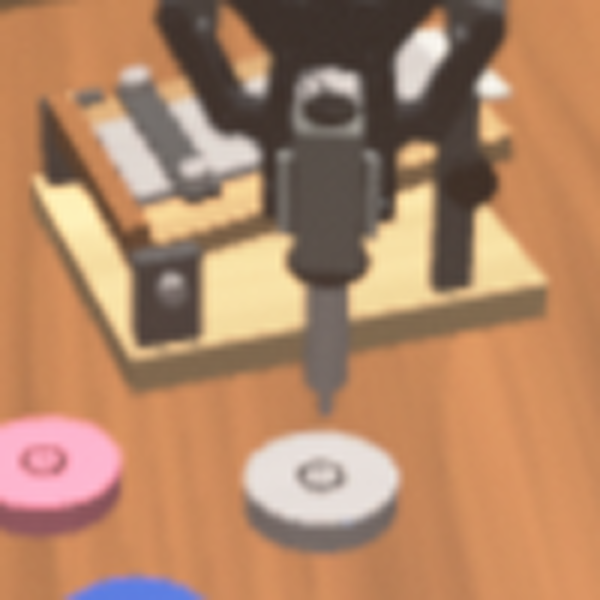

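```bash
python3 - <<'E'
from h import *
import pickle
np.set_printoptions(precision=4,suppress=True)
im,c,s=pickle.load(open("w6.pkl","rb"))
a=im[160:245,235:325]; cv2.imwrite("pics/w6c.png",cv2.resize(a,None,fx=7,fy=7,interpolation=cv2.INTER_CUBIC))
S=cal("side"); f=lambda x,y:((x+.5)/6-.5+240,(y+.5)/6-.5+170)
print("ref wrist",onz(c,(280.4,201.3),.016)," ref side",onz(S,f(322,477),.016))
print("tip obs px",f(326,414),"proj",proj(S,[.5483,.018,.0482]), "ref proj",proj(S,[.5478,.0188,.016]),f(322,477))
E
```

```text
ref wrist [0.5486 0.0187 0.016 ]  ref side [0.5472 0.0169 0.016 ]
tip obs px (293.9166666666667, 238.58333333333331) proj [293.8603 238.041 ] ref proj [293.4385 248.6105] (293.25, 249.08333333333331)
```

View pics/w6c.png

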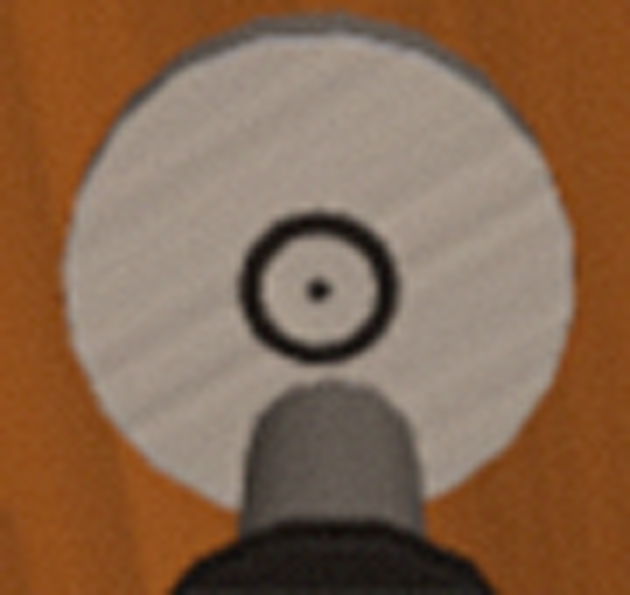

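{"api": "step_arm", "payload": {
  "moves": [
    {"tx": 0,"ty": 0,"tz": 0.015,"yaw": 0},
    {"tx": 0,"ty": 0,"tz": 0.026,"yaw": 0},
    {"tx": 0,"ty": 0,"tz": 0.029,"yaw": 0},
    {"tx": 0,"ty": 0,"tz": 0.032,"yaw": 0},
    {"tx": 0,"ty": 0,"tz": 0.035,"yaw": 0},
    {"tx": 0,"ty": 0,"tz": 0.0375,"yaw": 0},
    {"tx": 0,"ty": 0,"tz": 0.0375,"yaw": 0},
    {"tx": 0,"ty": 0,"tz": 0.0375,"yaw": 0}
  ]
}}

```text
clock: 9.78
eef_pos: [0.5484, 0.0181, 0.0988]
ee_rot: [-3.141, -0.003, -0.152]
force: [-0.8, 0.3, 1.3]
grip_width: 0.0257
```

```bash
python3 snap.py side s7 250,340,180,270,7; python3 snap.py wrist w7 235,325,160,245,7; python3 -c "
from h import *
for i in range(4): print(env.read_state()['force'])"
```

```text
[0.5484 0.0181 0.0988] [-3.1413 -0.0033 -0.1523] 9.775 [-0.78  0.29  1.3 ] 0.025670115189030975 q6 0.04477652825394381
[0.5484 0.0181 0.0988] [-3.1412 -0.0033 -0.1523] 9.825 [-0.41  0.2   2.11] 0.025571084884357685 q6 0.04476065353908114
[-0.77598379  0.81638797  1.85637079]
[-0.77598379  0.81638797  1.85637079]
[-0.77598379  0.81638797  1.85637079]
[-0.77598379  0.81638797  1.85637079]
```

View pics/s7c.png

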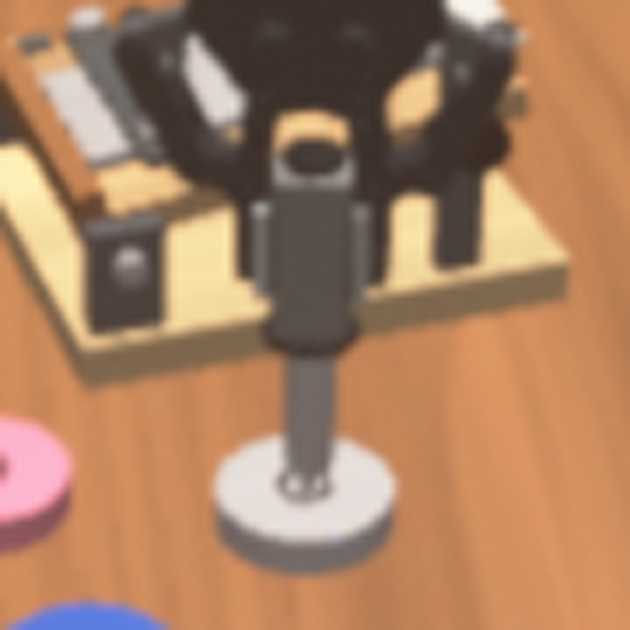

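View pics/w7c.png

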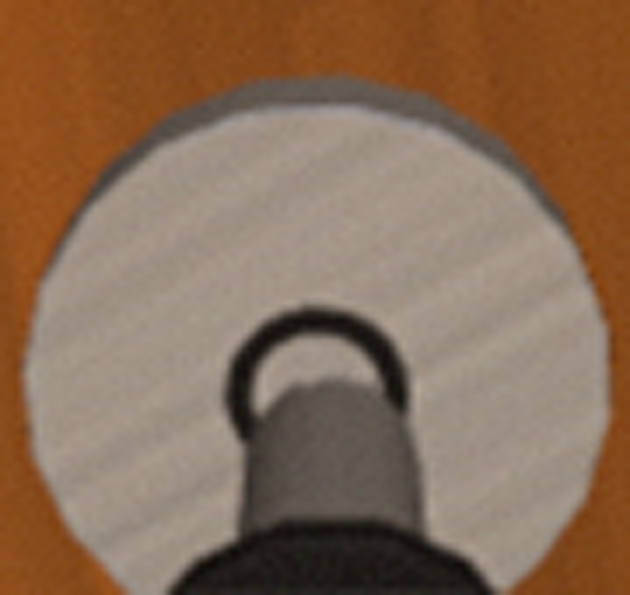

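The tip is inside the ring and the force rose by about 3.4 N, which matches the spring at half way. I'll hold here.

{"api": "step_arm", "payload": {
  "moves": [
    {"tx": 0,"ty": 0,"tz": 0,"yaw": 0},
    {"tx": 0,"ty": 0,"tz": 0,"yaw": 0},
    {"tx": 0,"ty": 0,"tz": 0,"yaw": 0},
    {"tx": 0,"ty": 0,"tz": 0,"yaw": 0},
    {"tx": 0,"ty": 0,"tz": 0,"yaw": 0},
    {"tx": 0,"ty": 0,"tz": 0,"yaw": 0},
    {"tx": 0,"ty": 0,"tz": 0,"yaw": 0},
    {"tx": 0,"ty": 0,"tz": 0,"yaw": 0},
    {"tx": 0,"ty": 0,"tz": 0,"yaw": 0},
    {"tx": 0,"ty": 0,"tz": 0,"yaw": 0},
    {"tx": 0,"ty": 0,"tz": 0,"yaw": 0},
    {"tx": 0,"ty": 0,"tz": 0,"yaw": 0}
  ]
}}

```text
clock: 11.38
eef_pos: [0.5484, 0.0181, 0.0988]
ee_rot: [-3.141, -0.003, -0.152]
force: [-1.1, 0.4, 1.3]
grip_width: 0.0253
```

{"api": "step_arm", "payload": {
  "moves": [
    {"tx": 0,"ty": 0,"tz": -0.03,"yaw": 0},
    {"tx": 0,"ty": 0.02,"tz": -0.07,"yaw": 2},
    {"tx": 0.002,"ty": 0.07,"tz": -0.07,"yaw": 4},
    {"tx": 0.005,"ty": 0.12,"tz": -0.07,"yaw": 6.3},
    {"tx": 0.008,"ty": 0.17,"tz": -0.07,"yaw": 6.3},
    {"tx": 0.01,"ty": 0.22,"tz": -0.07,"yaw": 6.3},
    {"tx": 0.0122,"ty": 0.26,"tz": -0.06,"yaw": 6.3},
    {"tx": 0.0122,"ty": 0.2753,"tz": -0.045,"yaw": 6.3},
    {"tx": 0.0122,"ty": 0.2753,"tz": -0.033,"yaw": 6.3},
    {"tx": 0.0122,"ty": 0.2753,"tz": -0.033,"yaw": 6.3},
    {"tx": 0.0122,"ty": 0.2753,"tz": -0.033,"yaw": 6.3}
  ]
}}

```text
clock: 12.75
eef_pos: [0.519, -0.255, 0.1322]
ee_rot: [-3.141, -0.004, -0.261]
force: [0.5, -0.4, -1.5]
grip_width: 0.0253
```

```bash
python3 snap.py side s8 220,360,180,380,4; python3 snap.py wrist w8
```

```text
[ 0.519  -0.255   0.1322] [-3.1409 -0.0037 -0.2611] 12.75 [ 0.45 -0.42 -1.51] 0.025313126541730017 q6 -0.3302137204491233
[ 0.519  -0.2551  0.1324] [-3.1411 -0.0041 -0.2611] 12.8 [-0.33  0.33 -1.8 ] 0.02562415288848611 q6 -0.3302668902588684
```

View pics/s8c.png

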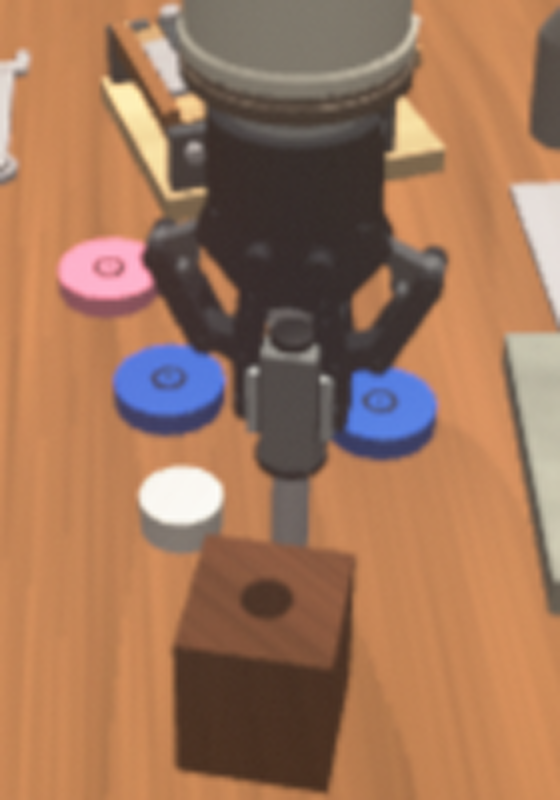

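View pics/w8.png

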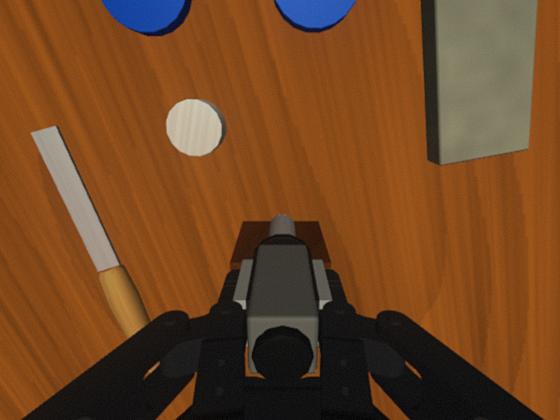

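{"api": "step_arm", "payload": {
  "moves": [
    {"tx": 0,"ty": 0.005,"tz": 0,"yaw": 0},
    {"tx": 0,"ty": 0.009,"tz": 0,"yaw": 0},
    {"tx": 0,"ty": 0.012,"tz": 0,"yaw": 0},
    {"tx": 0,"ty": 0.014,"tz": 0,"yaw": 0},
    {"tx": 0,"ty": 0.016,"tz": 0,"yaw": 0},
    {"tx": 0,"ty": 0.016,"tz": 0,"yaw": 0}
  ],
  "hand": 255,
  "newtons": 20
}}

```text
clock: 13.6
eef_pos: [0.515, -0.2702, 0.1325]
ee_rot: [-3.14, -0.004, -0.261]
force: [0.9, 6.7, 1.4]
grip_width: 0.0256
```

```bash
python3 snap.py side s9 220,360,180,380,4; python3 snap.py wrist w9 225,340,190,390,3.5
```

```text
[ 0.515  -0.2702  0.1325] [-3.1397 -0.0043 -0.2613] 13.6 [0.94 6.69 1.44] 0.025624804309688512 q6 -0.35687481146397515
[ 0.515  -0.2702  0.1325] [-3.1398 -0.0043 -0.2613] 13.65 [1.   5.07 0.99] 0.025368124912523566 q6 -0.3568111129911485
```

View pics/w9.png

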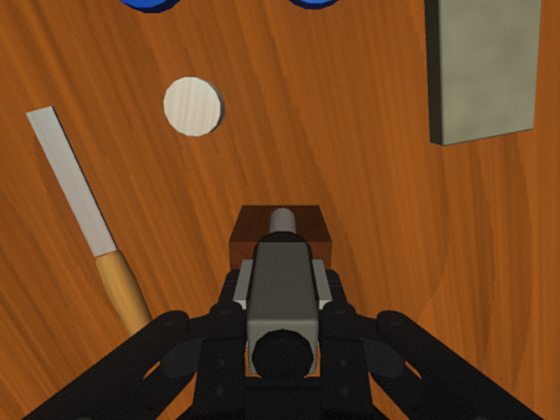

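{"api": "step_arm", "payload": {
  "moves": [
    {"tx": 0,"ty": 0.002,"tz": 0,"yaw": 0},
    {"tx": 0,"ty": 0.004,"tz": 0,"yaw": 0},
    {"tx": 0,"ty": 0.006,"tz": 0,"yaw": 0},
    {"tx": 0,"ty": 0.008,"tz": 0,"yaw": 0},
    {"tx": 0,"ty": 0.008,"tz": 0,"yaw": 0},
    {"tx": 0,"ty": 0.008,"tz": 0,"yaw": 0}
  ]
}}

```text
clock: 14.45
eef_pos: [0.5131, -0.2775, 0.1327]
ee_rot: [-3.139, -0.004, -0.261]
force: [0.7, 5.7, 0.7]
grip_width: 0.0255
```

```bash
python3 snap.py side s10 220,360,180,380,4; python3 snap.py wrist w10 225,340,190,390,3.5
```

```text
[ 0.5131 -0.2775  0.1327] [-3.1387 -0.0044 -0.2612] 14.45 [0.7  5.7  0.75] 0.025451893315507797 q6 -0.36990630915541817
[ 0.5131 -0.2775  0.1327] [-3.1387 -0.0043 -0.2613] 14.5 [1.96 5.96 0.29] 0.02558531604031762 q6 -0.3698811698499466
```

View pics/w10.png

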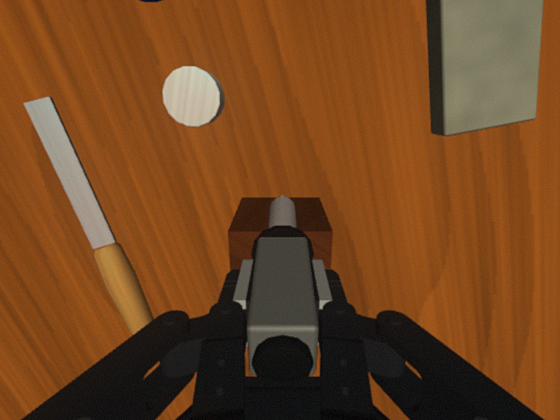

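View pics/s10c.png

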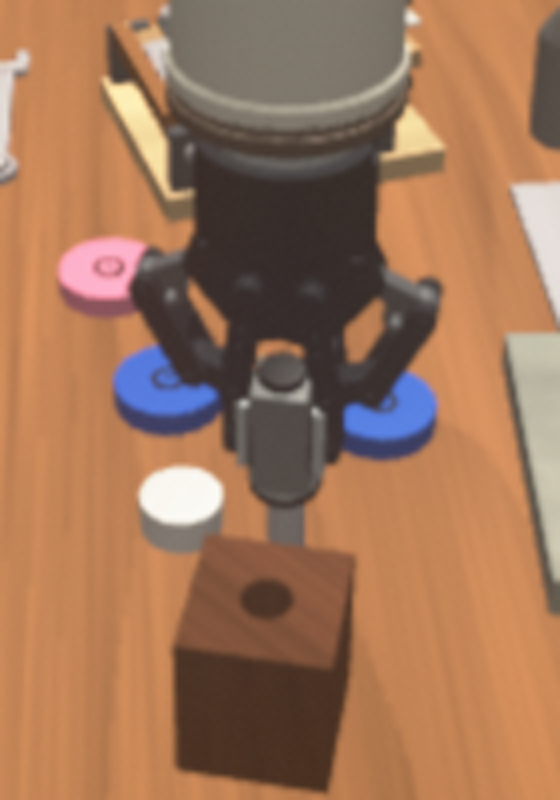

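{"api": "step_arm", "payload": {
  "moves": [
    {"tx": 0,"ty": 0,"tz": 0,"yaw": 0},
    {"tx": 0,"ty": 0,"tz": 0,"yaw": 0},
    {"tx": 0,"ty": 0,"tz": 0,"yaw": 0},
    {"tx": 0,"ty": -0.01,"tz": 0,"yaw": 0},
    {"tx": 0,"ty": -0.03,"tz": 0,"yaw": 0},
    {"tx": 0,"ty": -0.06,"tz": -0.03,"yaw": 0},
    {"tx": 0,"ty": -0.06,"tz": -0.07,"yaw": 0},
    {"tx": 0,"ty": -0.06,"tz": -0.07,"yaw": 0},
    {"tx": 0,"ty": -0.06,"tz": -0.07,"yaw": 0}
  ],
  "hand": 255,
  "newtons": 60
}}

```text
clock: 15.68
eef_pos: [0.5282, -0.2189, 0.2022]
ee_rot: [-3.139, -0.004, -0.261]
force: [-0.3, 0.4, -2.9]
grip_width: 0.0254
```

```bash
python3 snap.py side s11 220,360,180,380,4; python3 snap.py wrist w11 225,340,170,390,3.5
```

```text
[ 0.5282 -0.2189  0.2022] [-3.1387 -0.0038 -0.2608] 15.675 [-0.27  0.39 -2.9 ] 0.025404698186550004 q6 -0.26935608855975307
[ 0.528  -0.219   0.2018] [-3.1385e+00 -3.0000e-03 -2.6100e-01] 15.725 [ 0.34 -0.04 -2.18] 0.02551461675220436 q6 -0.26948428166504396
```

View pics/w11c.png

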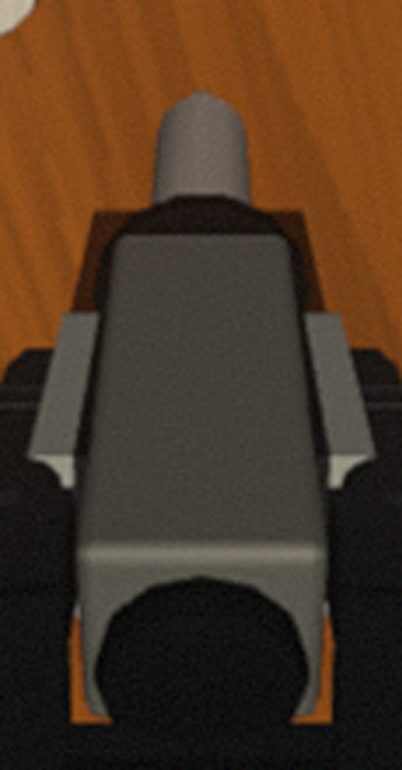

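View pics/s11c.png

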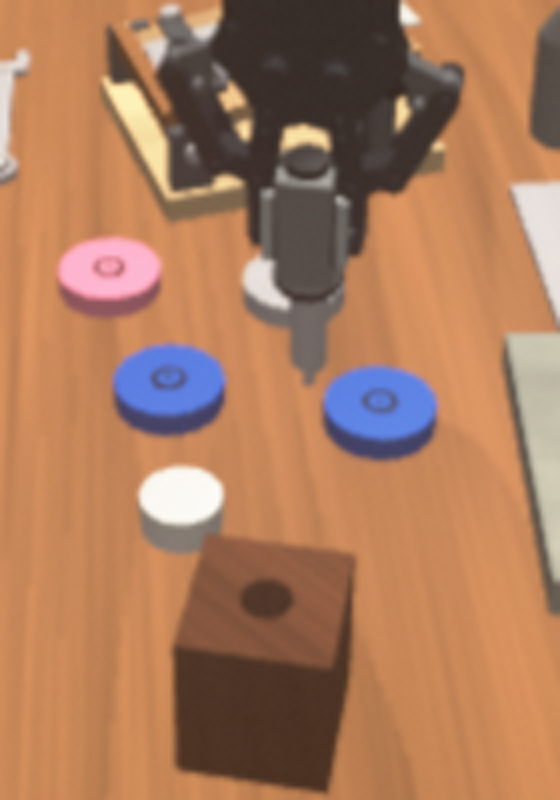

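```bash
cat > tilt.py <<'E'
from h import *
import pickle
from scipy.optimize import least_squares
from scipy.spatial.transform import Rotation as Ro
im6=pickle.load(open("w6.pkl","rb"))[0]
cv2.imwrite("pics/w6g.png",cv2.resize(im6[170:390,225:340],None,fx=3.5,fy=3.5,interpolation=cv2.INTER_CUBIC))
_,c,s=pickle.load(open("w11.pkl","rb"))
K,R,t=c; Rt=Ro.from_euler('xyz',s["ee_rot"]).as_matrix()
def row(pt): return proj(c,s["eef_pos"]+Rt@np.array(pt))[1]
def feat(y0,th,zo=.0721,piv=.019):
    # tool yz of probe point (py,pz): upright: y=y0+py, z=zo-pz ; rotate about (y0,-piv)
    def q(py,pz):
        dy,dz=py,zo-pz+piv
        return (0,y0+dy*np.cos(th)-dz*np.sin(th),-piv+dz*np.cos(th)+dy*np.sin(th))
    return dict(gripedge=row(q(-.013,.122)),collar=row(q(-.017,.060)),tip=row(q(0,-.016)),nose=row(q(-.009,0)))
if __name__=="__main__":
    for d in(0,5,7,9,11): print(d,{k:round(v,1) for k,v in feat(0,np.radians(d)).items()})
    print("obs: gripedge",(548+.5)/3.5-.5+170,"collar",(197)/3.5+170,"tip",(92+.5)/3.5-.5+170,"nose~",(105)/3.5+170)
E
python3 tilt.py
```

```text
0 {'gripedge': np.float64(313.8), 'collar': np.float64(233.6), 'tip': np.float64(214.9), 'nose': np.float64(210.7)}
5 {'gripedge': np.float64(322.2), 'collar': np.float64(230.1), 'tip': np.float64(203.6), 'nose': np.float64(200.7)}
7 {'gripedge': np.float64(325.5), 'collar': np.float64(228.9), 'tip': np.float64(199.1), 'nose': np.float64(196.7)}
9 {'gripedge': np.float64(328.7), 'collar': np.float64(227.6), 'tip': np.float64(194.6), 'nose': np.float64(192.8)}
11 {'gripedge': np.float64(331.9), 'collar': np.float64(226.5), 'tip': np.float64(190.2), 'nose': np.float64(188.8)}
obs: gripedge 326.2142857142857 collar 226.28571428571428 tip 195.92857142857142 nose~ 200.0
```

View pics/w6g.png

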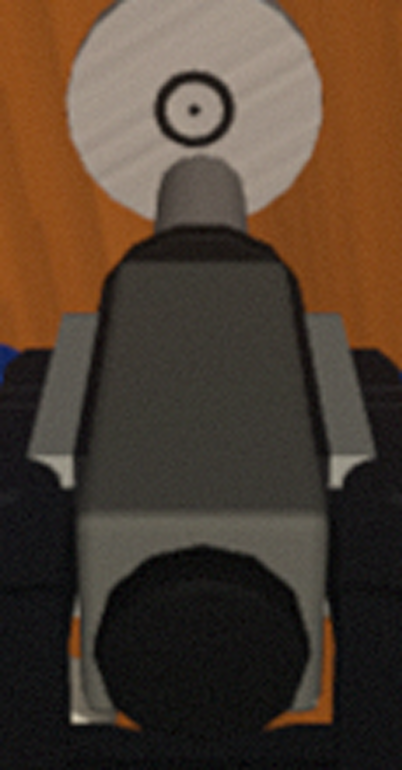

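```bash
python3 - <<'E'
from h import *
import pickle
from scipy.spatial.transform import Rotation as Ro
np.set_printoptions(precision=4,suppress=True)
_,c,s=pickle.load(open("w11.pkl","rb")); _,cs,ss=pickle.load(open("s11.pkl","rb"))
Rt=Ro.from_euler('xyz',s["ee_rot"]).as_matrix()
o,d=ray(c,(282.2,198.1)); o=Rt.T@(o-s["eef_pos"]); d=Rt.T@d
print("wrist tip in tool",o+d*(.087-o[2])/d[2])
ps=((309+.5)/4-.5+220,(384+.5)/4-.5+180)
P,g=tri(c,(282.2,198.1),cs,ps); print("tri tool",Rt.T@(P-s["eef_pos"]),g, P)
for y in(-.012,-.015,-.018): print(y,proj(cs,s["eef_pos"]+Rt@np.array([0,y,.087])),ps)
E
```

```text
wrist tip in tool [ 0.0013 -0.014   0.087 ]
tri tool [ 0.0007 -0.0138  0.0873] 0.0012817650651552378 [ 0.5325 -0.2057  0.1146]
-0.012 [296.6974 276.0838] (296.875, 275.625)
-0.015 [296.9447 275.1086] (296.875, 275.625)
-0.018 [297.1907 274.1389] (296.875, 275.625)
```

{"api": "step_arm", "payload": {
  "moves": [
    {"tx": -0.009,"ty": -0.039,"tz": -0.02,"yaw": 5.5},
    {"tx": -0.018,"ty": -0.079,"tz": -0.048,"yaw": 11},
    {"tx": -0.027,"ty": -0.118,"tz": -0.048,"yaw": 16.5},
    {"tx": -0.036,"ty": -0.158,"tz": -0.048,"yaw": 22},
    {"tx": -0.045,"ty": -0.197,"tz": -0.048,"yaw": 27.5},
    {"tx": -0.054,"ty": -0.237,"tz": -0.048,"yaw": 33},
    {"tx": -0.063,"ty": -0.276,"tz": -0.048,"yaw": 38.5},
    {"tx": -0.072,"ty": -0.316,"tz": -0.048,"yaw": 44},
    {"tx": -0.081,"ty": -0.355,"tz": -0.048,"yaw": 49.5},
    {"tx": -0.09,"ty": -0.395,"tz": -0.048,"yaw": 55},
    {"tx": -0.099,"ty": -0.434,"tz": -0.048,"yaw": 60.2},
    {"tx": -0.099,"ty": -0.434,"tz": -0.048,"yaw": 60.2}
  ]
}}

```text
clock: 17.27
eef_pos: [0.5436, 0.2277, 0.2494]
ee_rot: [-3.14, 0.002, -1.311]
force: [0.7, -0.7, -1.8]
grip_width: 0.0251
```

```bash
python3 snap.py wrist w12 200,360,110,390,2.8; python3 snap.py side s12 220,360,80,260,4
```

```text
[0.5436 0.2277 0.2494] [-3.1397e+00  1.9000e-03 -1.3107e+00] 17.275 [ 0.73 -0.72 -1.76] 0.025091013333009123 q6 1.5756286471762404
[0.5438 0.2264 0.2495] [-3.1396e+00  1.4000e-03 -1.3101e+00] 17.325 [-0.2  -0.8  -0.88] 0.02546563713156187 q6 1.573041039024634
```

View pics/w12c.png

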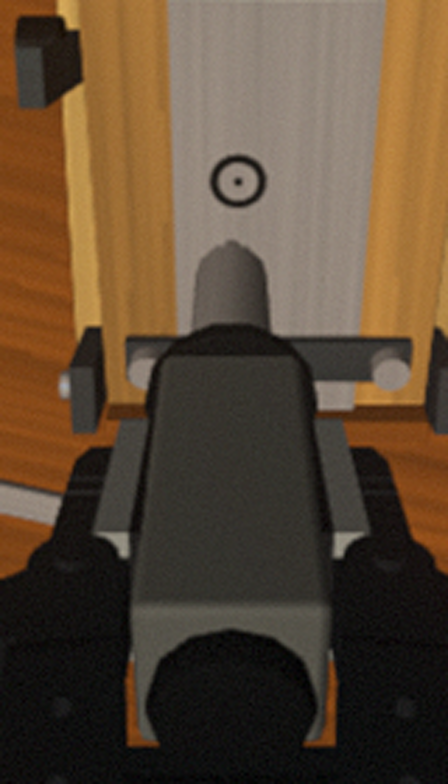

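View pics/s12c.png

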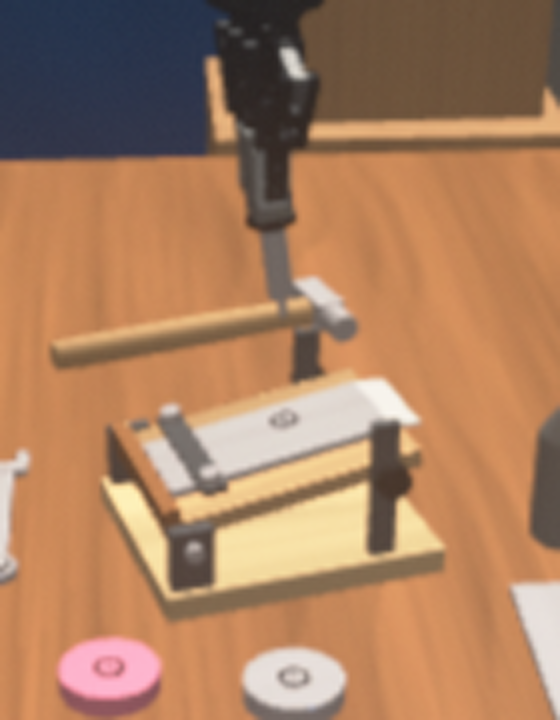

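```bash
cat > chk.py <<'E'
import sys,pickle
from h import *
from scipy.spatial.transform import Rotation as Ro
np.set_printoptions(precision=4,suppress=True)
def run(k,mx,my,wz,tx,ty):
    _,c,s=pickle.load(open(k+".pkl","rb"))
    Rt=Ro.from_euler('xyz',s["ee_rot"]).as_matrix()
    M=onz(c,(mx,my),wz)
    o,d=ray(c,(tx,ty)); o=Rt.T@(o-s["eef_pos"]); d=Rt.T@d
    tip=o+d*(.087-o[2])/d[2]
    print("mark",M,"mark in tool",Rt.T@(M-s["eef_pos"]),"tip in tool",tip,"tip world",s["eef_pos"]+Rt@tip)
E
python3 - <<'E'
from chk import *
run("w12",(238.5)/2.8-.5+200,(182.5)/2.8-.5+110,.0845,(232.5)/2.8-.5+200,(241.5)/2.8-.5+110+2.2)
_,cs,ss=pickle.load(open("s12.pkl","rb")); f=lambda x,y:((x+.5)/4-.5+220,(y+.5)/4-.5+80)
print("side mark", f(284,418), proj(cs,[.560,.2295,.0845]), "tip obs",f(285,311))
print("tip proj from tool model", proj(cs,[.5438+.0135,.2264+.0028,.2495-.087]))
E
```

```text
mark [0.5597 0.2289 0.0845] mark in tool [ 0.0033 -0.0156  0.1649] tip in tool [ 0.001  -0.0152  0.087 ] tip world [0.5587 0.2308 0.1624]
side mark (290.625, 184.125) [291.0338 184.0311] tip obs (290.875, 157.375)
tip proj from tool model [290.3756 158.5243]
```

{"api": "step_arm", "payload": {
  "moves": [
    {"tx": 0,"ty": 0,"tz": 0.03,"yaw": 0},
    {"tx": 0,"ty": 0,"tz": 0.055,"yaw": 0},
    {"tx": 0,"ty": 0,"tz": 0.063,"yaw": 0},
    {"tx": 0,"ty": 0,"tz": 0.063,"yaw": 0},
    {"tx": 0,"ty": 0,"tz": 0.063,"yaw": 0},
    {"tx": 0,"ty": 0,"tz": 0.063,"yaw": 0}
  ]
}}

```text
clock: 18.12
eef_pos: [0.5443, 0.2256, 0.1876]
ee_rot: [-3.138, 0.001, -1.311]
force: [-0.3, 0.1, -0.9]
grip_width: 0.0251
```

```bash
python3 snap.py wrist w13 235,325,160,245,7; python3 snap.py side s13 250,340,110,200,7;  python3 snap.py top t13 190,290,150,250,6
```

```text
[0.5443 0.2256 0.1876] [-3.1381e+00  1.3000e-03 -1.3107e+00] 18.125 [-0.31  0.1  -0.9 ] 0.025117858066081137 q6 1.5721176842013675
[0.5442 0.2257 0.1875] [-3.1383e+00  1.2000e-03 -1.3106e+00] 18.175 [-0.13  0.06 -2.29] 0.02563612824030954 q6 1.5721176184337127
[0.5442 0.2257 0.1873] [-3.1385e+00  1.2000e-03 -1.3105e+00] 18.225 [ 0.9   0.11 -1.83] 0.025390815147119668 q6 1.5721492161069661
```

View pics/w13c.png

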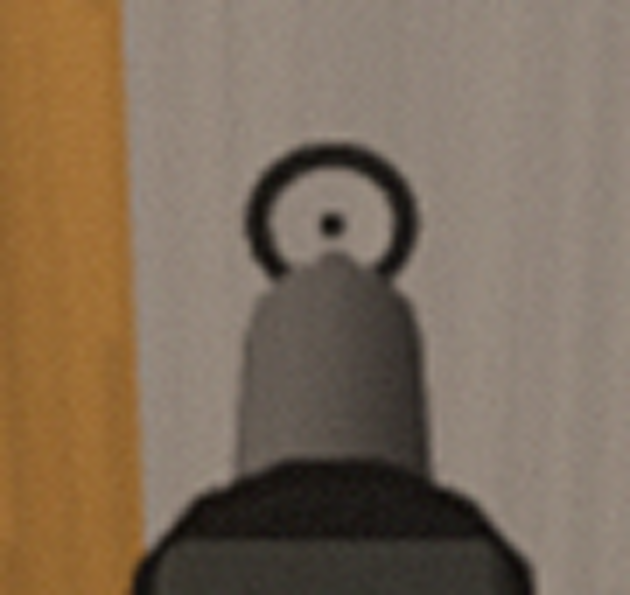

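View pics/s13c.png

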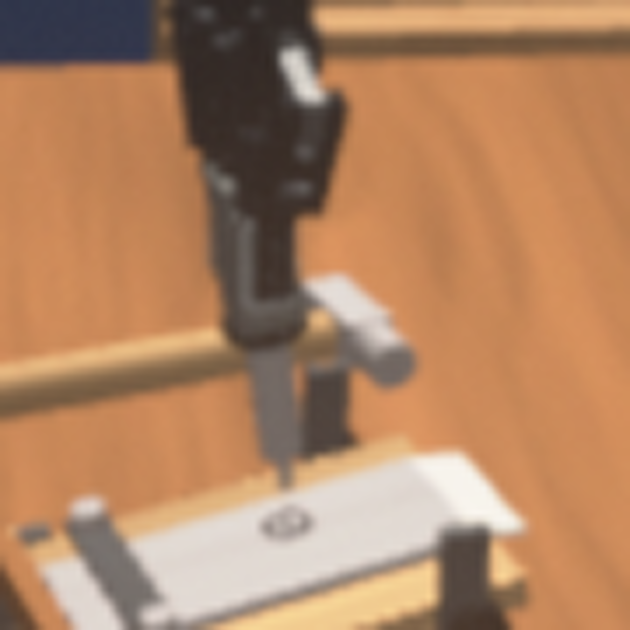

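```bash
python3 - <<'E'
from chk import *
f=lambda x,y:((x+.5)/7-.5+235,(y+.5)/7-.5+160)
m=f(332,224); t=f(340,250)
for z in(.083,.0845,.086): run("w13",*m,z,t[0],t[1]+2.2)
_,cs,ss=pickle.load(open("s13.pkl","rb")); g=lambda x,y:((x+.5)/7-.5+250,(y+.5)/7-.5+110)
print("side tip",g(286,487),"mark",g(287,523))
print(tri(pickle.load(open("w13.pkl","rb"))[1],(t[0],t[1]+2.2),cs,g(286,487)), tri(pickle.load(open("w13.pkl","rb"))[1],m,cs,g(287,523)))
E
```

```text
mark [0.5595 0.2292 0.083 ] mark in tool [ 0.0006 -0.0152  0.1047] tip in tool [ 0.0015 -0.0156  0.087 ] tip world [0.56   0.2284 0.1007]
mark [0.5599 0.2293 0.0845] mark in tool [ 0.0006 -0.0156  0.1032] tip in tool [ 0.0015 -0.0156  0.087 ] tip world [0.56   0.2284 0.1007]
mark [0.5603 0.2294 0.086 ] mark in tool [ 0.0006 -0.0161  0.1017] tip in tool [ 0.0015 -0.0156  0.087 ] tip world [0.56   0.2284 0.1007]
side tip (290.42857142857144, 179.14285714285714) mark (290.57142857142856, 184.28571428571428)
(array([0.5589, 0.2285, 0.1   ]), np.float64(0.0017795432986586095)) (array([0.5592, 0.2293, 0.0837]), np.float64(0.000988379636957565))
```

{"api": "step_arm", "payload": {
  "moves": [
    {"tx": -0.0008,"ty": 0,"tz": 0.005,"yaw": 0},
    {"tx": -0.0008,"ty": 0,"tz": 0.01,"yaw": 0},
    {"tx": -0.0008,"ty": 0,"tz": 0.013,"yaw": 0},
    {"tx": -0.0008,"ty": 0,"tz": 0.0155,"yaw": 0},
    {"tx": -0.0008,"ty": -0.0002,"tz": 0.0175,"yaw": 0},
    {"tx": -0.0008,"ty": -0.0004,"tz": 0.019,"yaw": 0},
    {"tx": -0.0008,"ty": -0.0004,"tz": 0.019,"yaw": 0},
    {"tx": -0.0008,"ty": -0.0004,"tz": 0.019,"yaw": 0}
  ]
}}

```text
clock: 19.27
eef_pos: [0.5444, 0.2266, 0.1683]
ee_rot: [-3.139, 0.001, -1.311]
force: [-1.0, -0.4, 0.8]
grip_width: 0.0255
```

```bash
python3 snap.py wrist w14 235,325,160,245,7; python3 snap.py side s14 250,340,110,200,7;  python3 snap.py side s14b; python3 snap.py wrist w14b
```

```text
[0.5444 0.2266 0.1683] [-3.1386e+00  1.3000e-03 -1.3105e+00] 19.275 [-1.04 -0.44  0.84] 0.025494971565002057 q6 1.5735589903616378
[0.5444 0.2266 0.1683] [-3.1386e+00  1.2000e-03 -1.3105e+00] 19.325 [-1.1   0.24  1.02] 0.02547092439018665 q6 1.573524314118567
[0.5444 0.2266 0.1683] [-3.1386e+00  1.3000e-03 -1.3106e+00] 19.375 [-0.86  0.58  0.92] 0.0250587682878993 q6 1.5735467991696936
[0.5444 0.2266 0.1683] [-3.1387e+00  1.2000e-03 -1.3105e+00] 19.425 [-0.34  0.58  1.6 ] 0.02539014357983029 q6 1.5735338847099718
```

View pics/w14c.png

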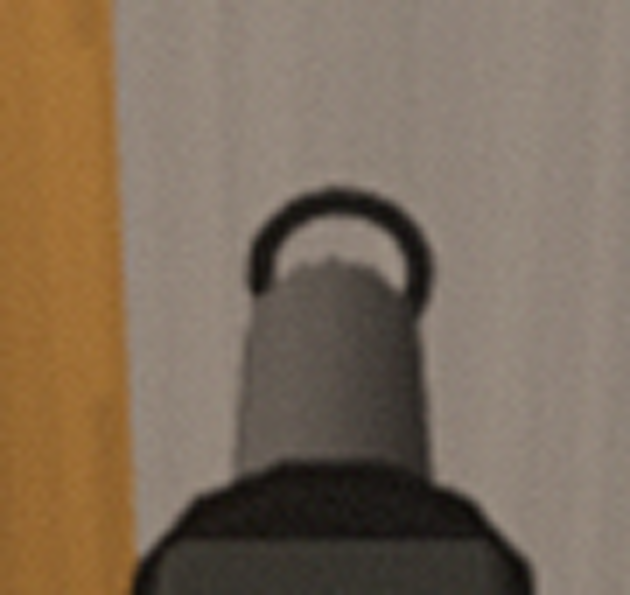

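View pics/s14c.png

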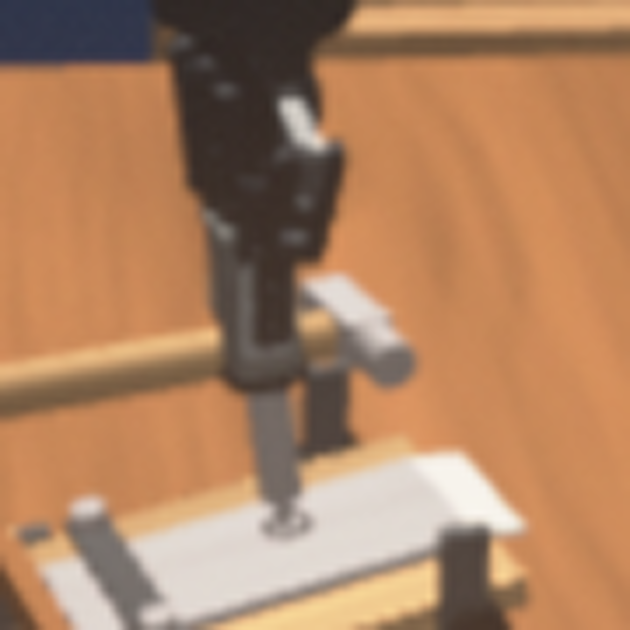

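{"api": "step_arm", "payload": {
  "moves": [
    {"tx": 0,"ty": 0,"tz": 0.0007,"yaw": 0},
    {"tx": 0,"ty": -0.0002,"tz": 0.0014,"yaw": 0},
    {"tx": 0,"ty": -0.0002,"tz": 0.0014,"yaw": 0},
    {"tx": 0,"ty": -0.0002,"tz": 0.0014,"yaw": 0},
    {"tx": 0,"ty": -0.0002,"tz": 0.0014,"yaw": 0},
    {"tx": 0,"ty": -0.0002,"tz": 0.0014,"yaw": 0}
  ]
}}

```text
clock: 20.23
eef_pos: [0.5446, 0.2266, 0.1669]
ee_rot: [-3.139, 0.001, -1.311]
force: [-0.4, 0.2, 2.6]
grip_width: 0.0256
```

```bash
for i in 1 2 3 4 5; do python3 snap.py wrist w15_$i 235,325,160,245,7; done; python3 snap.py side s15 220,340,80,200,5
```

```text
[0.5446 0.2266 0.1669] [-3.1386e+00  1.2000e-03 -1.3105e+00] 20.225 [-0.35  0.24  2.6 ] 0.025623437164727064 q6 1.5735022475050957
[0.5446 0.2266 0.1669] [-3.1386e+00  1.2000e-03 -1.3105e+00] 20.275 [-0.43 -0.22  1.38] 0.025577862412766543 q6 1.5735112049445983
[0.5446 0.2267 0.1669] [-3.1386e+00  1.3000e-03 -1.3105e+00] 20.325 [-0.35  0.09  1.58] 0.025646841608543195 q6 1.5735253125699824
[0.5446 0.2266 0.1668] [-3.1386e+00  1.2000e-03 -1.3106e+00] 20.375 [-0.86  0.05  2.44] 0.025606412892022427 q6 1.573533480390739
[0.5446 0.2267 0.1668] [-3.1387e+00  1.2000e-03 -1.3105e+00] 20.425 [-1.49 -0.93  1.43] 0.025382432552933203 q6 1.5735402127672893
[0.5446 0.2266 0.1668] [-3.1387e+00  1.2000e-03 -1.3105e+00] 20.475 [-0.59 -0.18  0.7 ] 0.024918393795082174 q6 1.573522324674003
```

View pics/w15_5c.png

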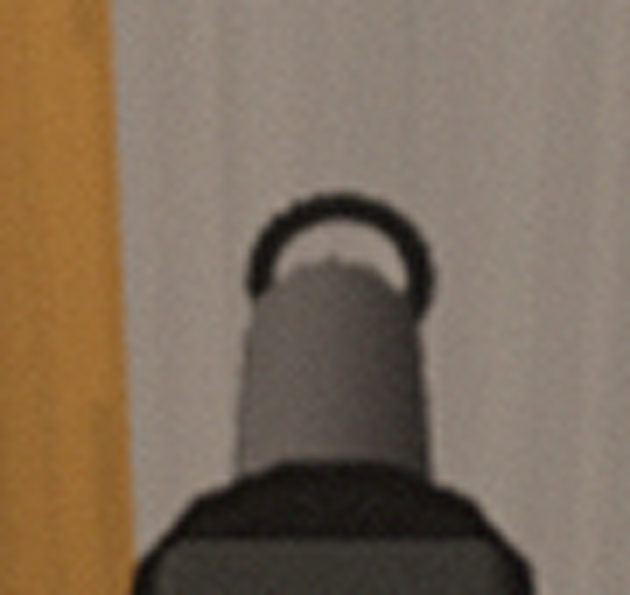

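View pics/s15c.png

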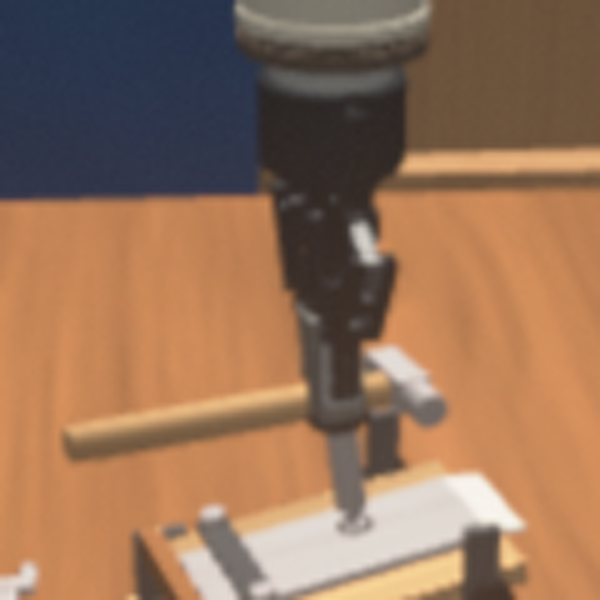

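```bash
python3 -c "
from plant import env
print(env.finish_job()); s=env.read_state(); print(s['clock'],s['eef_pos'],s['force'])"
```

```text
the job is handed in; nothing more can be done
None
the job is handed in; nothing more can be done
```

I checked the probe on the reference block, then pressed it on the clamped blade's ring and handed the job in at about 20.5 s, still holding it there. No verdict is reported, so what follows rests on my own measurements.

- **Reference block:** I held the probe upright in the ring of the grey block for over 1.5 s. The force rose by about 3.4 N, which puts the tip about 4.8 mm in. The tip position agreed with the ring to about 1 mm in the side and wrist views.
- **Tilting the probe:** The arm can only turn about the tool's own axis. To make the probe lean, I loosened the grip to 20 N and pushed its nose against the top edge of the stand. I then tightened the grip to 60 N.
- **Blade:** In the last wrist picture the tip sat within about 1 mm of the ring's centre. The mean force rise was again about 3.4 N, so the tip should be about half way in. I saw no shift of the rest or of the other things on the bench in the pictures, but I did not measure this.

**Where the checks disagreed:**
- The probe's tilt came out between 7° and 8.5° depending on the method, against a blade slope of about 8.8° ± 0.7°. It should be within about 2° of square.
- The ring's height on the blade varied by about 3 mm between camera pairs (0.083 to 0.086 m). I therefore set the final press by force.
- Single force readings scattered by about 1 N, so I used averages.

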